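# Lay out the wiring-practice board

### The job

Get the wiring kit ready for the next pupil, every part left upright: on the grey board, stand the breaker midway between the back box and the lamp holder, its long side pointing straight at the rail, and lay the terminal strip along the middle of the rail, directly behind the breaker. Set the double rocker switch squarely on top of the open back box, its plug down inside so that its plate rests on the rim. Sort the two mirror-image brackets, standing on their feet, each into the tray whose fixed specimen is of the same hand.

Things in the scene. Friction and masses are not known exactly. Their poses are not given: they have to be found in the camera images.
- bracket_left_c (a point): Loose cast aluminium left-hand end bracket, standing on its foot: an upright fin 60 long, 10 thick and 32 mm high (lengthwise along the bracket's x) with a flat foot 24 x 30 x 5 mm at its -x end sticking out to one side, so that it looks like an L from above. Seen from above with the foot end towards you, the foot points left (+y). This point is the centre of the fin, 16 mm above the underside.
- bracket_right_c (a point): Loose cast aluminium right-hand end bracket, standing on its foot: an upright fin 60 long, 10 thick and 32 mm high (lengthwise along the bracket's x) with a flat foot 24 x 30 x 5 mm at its -x end sticking out to one side, so that it looks like an L from above. Seen from above with the foot end towards you, the foot points right (-y). This point is the centre of the fin, 16 mm above the underside.
- rocker_c (a point): Loose double rocker switch: light grey plate 66 x 66 x 6 mm with two black rockers on top (together a block 52 (x) x 39 (y) x 14 mm, gripped across y) and a square plug 44 x 44 x 10 mm beneath, on which it stands. 30 mm high in all: plug 0 to 10, plate 10 to 16, rockers 16 to 30 mm. This point is its centre, 15 mm above the underside of the plug.
- breaker_c (a point): Loose two-pole circuit breaker, off-white, lying on its back with its blue toggle up: 84 (x) x 36 (y) mm and 44 mm high at the ends, with a raised middle 45 mm long (x) and 66 mm high, toggle to 73 mm. Gripped across its 36 mm width (y). This point is on its middle, 33 mm above its underside.
- strip_c (a point): Loose terminal strip: grey-blue plastic foot 22 (x) x 90 (y) x 18 mm with a brass bar 16 x 82 x 12 mm along its top with six screws, 30 mm high in all. Gripped across its width (x). This point is its centre, 15 mm above its underside.
- back_box: Open-topped light grey square back box fixed on the grey board: 66 x 66 x 38 mm, walls 5 mm, opening 56 x 56 mm. Origin: centre of its underside, on the board's top (8 mm above the table). Its axes are those of the board.
- lamp_holder: Round white lamp holder with a brass contact, fixed on the grey board: 62 mm across the foot, 48 mm across higher up, 45 mm high. Origin: centre of its underside, on the board's top. It stands 210 mm from the back box along the board's y, on the left or right of it.
- rail (a point): Slotted aluminium rail, 36 (x) x 250 (y) x 10 mm, fixed along the far side of the grey board (board 170 x 290 x 8 mm). This point is the middle of the rail's top, 18 mm above the table and 92 mm behind the line from back box to lamp holder; y runs along the rail to the left, x away from the robot.
- tray_left: Black plastic tray for the left-hand bracket, fixed: 110 (x) x 100 (y) x 22 mm, walls and floor 4 mm. A low ledge (10 mm high) joins its far end (+x), with a specimen left-hand bracket fixed on it (top 42 mm above the table, 62 to 122 mm from the tray's centre), which shows what the tray is for. Origin: centre of the tray's underside.
- tray_right: Black plastic tray for the right-hand bracket, fixed: 110 (x) x 100 (y) x 22 mm, walls and floor 4 mm. A low ledge (10 mm high) joins its far end (+x), with a specimen right-hand bracket fixed on it (top 42 mm above the table, 62 to 122 mm from the tray's centre), which shows what the tray is for. Origin: centre of the tray's underside.

How it is judged (in metres and radians):
At the end, for the whole second after the job is handed in: Brackets upright in own trays; switch on box rim, centred to 11 mm, square to 0.2 rad; breaker under 118 mm from box and lamp holder (midway is 105), 15 mm of their line, square to 0.15 rad; strip on rail, 11 mm of its middle, 20 mm of the breaker's axis, parallel to 0.15 rad; all upright, at rest (x of bracket_left_c in the frame of tray_left between -0.045 and 0.045 m and y of bracket_left_c in the frame of tray_left between -0.045 and 0.045 m and z of bracket_left_c in the frame of tray_left between 0.014 and 0.026 m and angle between each of bracket_left_c, bracket_right_c's own z axis and vertical below 0.15 rad and x of bracket_right_c in the frame of tray_right between -0.045 and 0.045 m and y of bracket_right_c in the frame of tray_right between -0.045 and 0.045 m and z of bracket_right_c in the frame of tray_right between 0.014 and 0.026 m and horizontal distance between rocker_c and back_box below 0.011 m and z of rocker_c in the frame of back_box between 0.039 and 0.047 m and angle between each of rocker_c, breaker_c, strip_c's own z axis and vertical below 0.1 rad and (angle between the x axis of rocker_c and the x axis of back_box, either way round below 0.2 rad or angle between the x axis of rocker_c and the y axis of back_box, either way round below 0.2 rad) and horizontal distance between breaker_c and back_box below 0.118 m and horizontal distance between breaker_c and lamp_holder below 0.118 m and x of breaker_c in the frame of rail between -0.107 and -0.077 m and z of breaker_c in the frame of rail between 0.018 and 0.028 m and angle between the x axis of breaker_c and the x axis of rail, either way round below 0.15 rad and x of strip_c in the frame of rail between -0.011 and 0.011 m and y of strip_c in the frame of breaker_c between -0.02 and 0.02 m and z of strip_c in the frame of rail between 0.011 and 0.019 m and angle between the y axis of strip_c and the y axis of rail, either way round below 0.15 rad and linear speed of each of bracket_left, bracket_right, rocker, breaker, strip below 0.02 m/s); the robot touches nothing.
It also fails if it takes over 144 s, if anything falls off the work surface, if the arm or the gripper's body presses on something with over 40 N, if the wrist force passes 120 N, or if a joint passes its speed limit or range.

### The arm

A 6-joint arm with a two-finger parallel gripper is mounted at the origin on the work surface. World frame = base frame: x ahead of the robot, y to its left, z up, the work surface at z = 0. Lengths are in m, angles in degrees, forces in N, time in s.
With the tool pointing down it reaches from about 0.3 to 0.75 m from the base axis. Payload 8.5 kg.
Tool frame: the origin (TCP) lies on the centre line of the jaws, within the pads' length; the fingertips stand 17 mm ahead of it and the grasp point (between the pads) lies 2 mm behind it (env.tip_extent is the distance from the TCP to the fingertips, in m); z points along the fingers, y is the direction in which the jaws open and shut (so a half turn about z gives the same grasp; the last joint's range is limited). The gripper opens to 85 mm and grips with 20 to 120 N. Pads are 22 mm wide; open, the fingers measure 114 mm over their backs; the gripper's body (76 mm by 85 mm) begins 54 mm behind the grasp point. The pads swing forward as they close: fully open they stand 13 mm farther back than shut.
Start: joints at [-12.336, 21.807, 74.336, -0, 83.858, -12.336], TCP at [0.55, 0, 0.248] pointing down, gripper open.
Joint ranges: [-178.18, 178.18], [-50.72, 133.34], [12.68, 142.11], [-81.47, 261.47], [9.98, 163.14], [-165.26, 165.26]. Speed limits (degrees/s): [136.94, 136.94, 180, 180, 180, 180].

### API

Orientations are given as a 3x3 rotation matrix whose columns are the frame's x, y, z axes.
In Python, from rig import telemetry, get_image, camera_params, close_job, env gives the robot as it stands.
- The arm moves only by the tool apply_moves, never from a script. Its argument "motion" is a list of rows, each an object of numbers: "tx", "ty", "tz": the shift along the tool's x, y, z in cm; "turn": the turn about the tool's z in degrees; "jaw": the gripper's target within -1 to 1 (fully open at 1, half-way at 0, shut at -1). In form: [{"tx": .., "ty": .., "tz": .., "turn": .., "jaw": ..}, ...]. A call has 1 to 5 rows; each row is the pose to reach, as a shift and turn from the pose measured when the call began, along the tool's axes at that moment; what a row does not reach only later rows make up. A row lasts 1/12 s, in which the tool goes at most 41.7 mm and 7.16 degrees, less where a joint would pass 70% of its speed; a pose out of reach is approached as far as the arm can. A call with a gripper value outside its range is refused whole. The fingers move at their own pace and stop on an object; "squeeze" is the grip in N (left out, the last holds). Time passes only in rows, so rows that repeat a pose let the fingers close. It gives the time, the measured TCP pose, the force and the opening at its end, in the units of the state.
- telemetry.observe(): the state, without advancing time (a new reading comes with each control period).
- get_image(name): name is "scene" or "side" or "wrist"; returns (picture, depth): 400x640x3 uint8, red, green, blue; 400x640 float32, m along the optical axis (not along the pixel's ray), 0 where there is no reading.
- camera_params(name): a dict with "fx", "fy", "cx", "cy" (pixels), "rvec" (rotation vector, rad) and "tvec" (3), from world to camera coordinates, as OpenCV has them. Camera axes: x right, y down, z forward; pixel columns grow to the right and rows downward; lengths in m; the calibration is good to about 2 mm. A picture is of the moment at which its call begins: read the wrist's pose just before it. camera_params takes no time and is no camera call; for the wrist camera it gives the pose at the moment of the call.
- close_job(): hands the job in, once; it reports no verdict.
The state is a dict: "time_s": time; "q": joint angles; "qvel": joint speeds; "joint_efforts": joint torques, N m; "position": TCP position; "tool_rot": TCP orientation; "ft_force": force on the tool from outside, world axes, zero at the start; "wrist_torque": the same for the moment, N m; "grip_width": finger opening in m.
Only numpy, scipy, OpenCV 4.12 (cv2) and the standard library are available. Lean on these libraries where they do the work, as an engineer would, in place of code of your own. Each camera call takes 0.05 s, during which the arm holds its last target. There are 200 camera calls.

## Working session

There is one attempt and no reset: what is moved stays moved. The work goes in short steps, Python scripts to look and compute and a tool call to move; the robot and the scene stay as the last step left them, time stands still between calls to the robot, and variables do not carry over. Pictures are saved under pics/ and viewed, about 12 in all and at most 16, crops included, and the job is handed in when it is done.

Besides the shell and the picture viewer there is one more tool, called after ">>>" as name(argument=value, ...) on one line, values as JSON. apply_moves: Moves the arm, as the interface text tells. Its arguments: {"type":"object","properties":{"motion":{"type":"array"},"squeeze":{"type":"number"}},"required":["motion"]}

```bash
ls; mkdir -p pics; python3 - <<'E'
from rig import telemetry,get_image,camera_params,env
import cv2,numpy as np
s=telemetry.observe();print(s)
for n in ["scene","side"]:
    im,d=get_image(n);cv2.imwrite(f"pics/{n}0.png",im[:,:,::-1]);np.savez(f"{n}0.npz",im=im,d=d,**camera_params(n));print(n,camera_params(n))
E
```

```text
pics
{'time_s': 0.0, 'q': array([-1.23355304e+01,  2.18404728e+01,  7.43849466e+01,  1.11461429e-03,
        8.38579305e+01, -1.23352952e+01]), 'qvel': array([-0.08341438, -0.0231196 , -0.00605102,  0.05339349, -0.00241416,
        0.03010368]), 'joint_efforts': array([-1.00240642e-03, -4.48466885e+01, -2.31285810e+01, -2.87182611e-04,
        4.73836102e-03,  1.77242771e-05]), 'position': array([5.49731057e-01, 6.36485672e-05, 2.47715474e-01]), 'tool_rot': array([[ 6.43441306e-06,  9.99998996e-01, -1.41701183e-03],
       [ 9.99999946e-01, -5.96726067e-06,  3.29678280e-04],
       [ 3.29669493e-04, -1.41701388e-03, -9.99998942e-01]]), 'ft_force': array([ 0.42237096, -0.44077164,  0.56215488]), 'wrist_torque': array([0.02662977, 0.02882146, 0.02031332]), 'grip_width': 0.08524233708891063}
scene {'fx': 399.00376754895467, 'fy': 399.00376754895467, 'cx': 319.0170367344963, 'cy': 203.13155842678876, 'rvec': array([ 1.02805268,  2.24241624, -1.24422647]), 'tvec': array([ 0.34292738, -0.16636004,  1.45491283])}
side {'fx': 481.6973913123544, 'fy': 481.6973913123544, 'cx': 322.8534320236056, 'cy': 196.44380362293094, 'rvec': array([ 2.20429737, -0.34216258,  0.17484224]), 'tvec': array([-0.49069844,  0.14442283,  1.04998785])}
```

View pics/scene0.png

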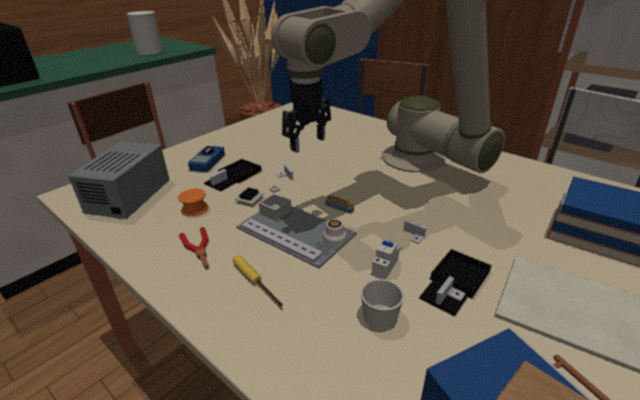

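View pics/side0.png

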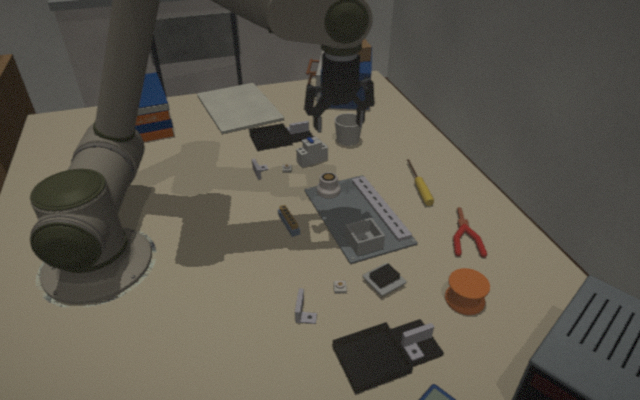

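```bash
cat > h.py <<'E'
import numpy as np,cv2
from rig import telemetry,get_image,camera_params,env
def snap(n,tag=None):
    p=camera_params(n);im,d=get_image(n)
    if tag: np.savez(tag+".npz",im=im,d=d,**p)
    return im,d,p
def load(tag):
    z=np.load(tag+".npz");return z["im"],z["d"],z
def RT(p): return cv2.Rodrigues(np.array(p["rvec"]))[0],np.array(p["tvec"])
def cloud(d,p):
    R,t=RT(p);v,u=np.indices(d.shape)
    c=np.stack([(u-p["cx"])/p["fx"]*d,(v-p["cy"])/p["fy"]*d,d],-1)
    return (c-t)@R
def ray(uv,z,p):
    R,t=RT(p);uv=np.atleast_2d(uv).astype(float);o=-R.T@t
    r=np.c_[(uv[:,0]-p["cx"])/p["fx"],(uv[:,1]-p["cy"])/p["fy"],np.ones(len(uv))]@R
    return (o+r*((z-o[2])/r[:,2])[:,None])[:,:2]
def proj(P,p): return cv2.projectPoints(np.atleast_2d(P).astype(float),np.array(p["rvec"]),np.array(p["tvec"]),np.array([[p["fx"],0,p["cx"]],[0,p["fy"],p["cy"]],[0,0,1.]]),None)[0][:,0]
E
python3 - <<'E'
from h import *
for n,pts in dict(side=[(308,318),(300,300),(340,287),(262,165),(287,168),(312,150),(385,275),(367,230),(330,178),(380,205),(290,222),(375,350),(430,330),(270,137),(300,127),(348,130)],scene=[(289,172),(275,189),(249,195),(232,174),(385,260),(414,232),(340,204),(460,275),(447,290),(275,205),(335,230)]).items():
    im,d,p=load(n+"0");C=cloud(d,p)
    for u,v in pts: print(n,u,v,C[v,u].round(3))
im,d,p=snap("wrist","w0");print(p);C=cloud(d,p);print(C[20,20],C[20,620],C[380,20],C[380,620],C[200,320])
E
```

```text
side 308 318 [ 0.393 -0.286  0.007]
side 300 300 [ 0.386 -0.258  0.03 ]
side 340 287 [ 0.477 -0.234  0.011]
side 262 165 [0.421 0.265 0.003]
side 287 168 [0.482 0.219 0.01 ]
side 312 150 [0.557 0.23  0.048]
side 385 275 [ 0.57  -0.246  0.029]
side 367 230 [ 0.594 -0.09   0.013]
side 330 178 [0.56  0.081 0.053]
side 380 205 [ 0.658 -0.018  0.017]
side 290 222 [ 0.427 -0.027  0.029]
side 375 350 [ 0.49  -0.39   0.004]
side 430 330 [ 0.591 -0.4    0.034]
side 270 137 [0.476 0.405 0.005]
side 300 127 [0.571 0.404 0.024]
side 348 130 [0.686 0.294 0.054]
scene 289 172 [ 0.397 -0.24   0.024]
scene 275 189 [ 0.485 -0.216  0.008]
scene 249 195 [ 0.584 -0.222  0.03 ]
scene 232 174 [ 0.5   -0.418 -0.   ]
scene 385 260 [0.584 0.263 0.042]
scene 414 232 [0.403 0.237 0.007]
scene 340 204 [0.437 0.01  0.019]
scene 460 275 [0.476 0.401 0.002]
scene 447 290 [0.568 0.41  0.029]
scene 275 205 [ 0.552 -0.144  0.01 ]
scene 335 230 [0.575 0.106 0.049]
{'fx': 326.5188342683674, 'fy': 326.5188342683674, 'cx': 318.94797332613575, 'cy': 202.3012386451637, 'rvec': array([-2.83203359e+00,  5.12044979e-05,  3.30268210e-03]), 'tvec': array([-0.55024337, -0.03883815,  0.37975558])}
[ 0.24570492  0.15416779 -0.00048355] [ 0.85795329  0.15415339 -0.00298483] [ 0.11467732 -0.31276522 -0.00086918] [ 9.86341262e-01 -3.11063245e-01 -8.96809993e-04] [ 0.55148062 -0.03580241  0.00609747]
```

>>> apply_moves(motion=[{"tx": 4, "ty": -0.5}, {"tx": 8, "ty": -1}, {"tx": 12, "ty": -1.5}, {"tx": 16, "ty": -2}, {"tx": 20, "ty": -2.5}])

```text
invalid input
```

>>> apply_moves(motion=[{"tx": 4, "ty": -0.5}, {"tx": 8, "ty": -1}, {"tx": 12, "ty": -1.5}, {"tx": 15, "ty": -2}, {"tx": 15, "ty": -2}])

```text
invalid input
```

```bash
cat >> h.py <<'E'
def ortho(tags,x0=.3,x1=.72,y0=-.5,y1=.5,s=.001):
    # image: rows = +x downwards reversed (far at top), cols: +y at left
    H=int((x1-x0)/s);W=int((y1-y0)/s);Z=np.full((H,W),-1.);I=np.zeros((H,W,3),np.uint8)
    for t in tags:
        im,d,p=load(t)
        im=cv2.resize(im,None,fx=3,fy=3,interpolation=cv2.INTER_NEAREST);d=cv2.resize(d,None,fx=3,fy=3,interpolation=cv2.INTER_NEAREST)
        q={k:np.array(p[k]) for k in("rvec","tvec")};q.update(fx=p["fx"]*3,fy=p["fy"]*3,cx=p["cx"]*3+1,cy=p["cy"]*3+1)
        C=cloud(d,q);r=((x1-C[...,0])/s).round().astype(int);c=((y1-C[...,1])/s).round().astype(int)
        ok=(d>0)&(r>=0)&(r<H)&(c>=0)&(c<W)&(C[...,2]<.09)
        r,c,z,i=r[ok],c[ok],C[ok][:,2],im[ok];o=np.argsort(z,kind="stable")
        r,c,z,i=r[o],c[o],z[o],i[o];m=z>Z[r,c]
        Z[r[m],c[m]]=z[m];I[r[m],c[m]]=i[m]
    return I,Z
E
python3 - <<'E'
from h import *
print(telemetry.observe()["position"],telemetry.observe()["time_s"])
snap("wrist","w1")
I,Z=ortho(["w0","w1"])
cv2.imwrite("pics/o1.png",cv2.resize(I,(800,336),interpolation=cv2.INTER_AREA)[:,:,::-1])
E
```

```text
[5.49803946e-01 5.00166590e-05 2.47864537e-01] 0.15
```

View pics/o1.png

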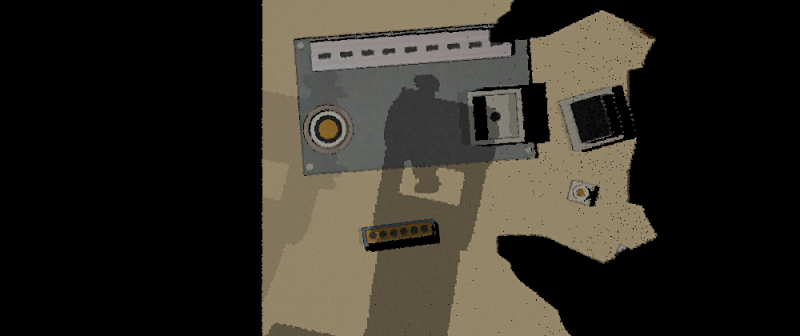

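>>> apply_moves(motion=[{"tx": 4, "ty": -0.5, "tz": 0, "turn": 0, "jaw": 1}, {"tx": 8, "ty": -1, "tz": 0, "turn": 0, "jaw": 1}, {"tx": 12, "ty": -1.5, "tz": 0, "turn": 0, "jaw": 1}, {"tx": 16, "ty": -2, "tz": 0, "turn": 0, "jaw": 1}, {"tx": 20, "ty": -2.5, "tz": 0, "turn": 0, "jaw": 1}], squeeze=40)

```text
time_s: 0.62
position: [0.5242, 0.2018, 0.248]
tool_rot: [[0.0, 1.0, -0.001], [1.0, -0.0, 0.0], [0.0, -0.001, -1.0]]
ft_force: [0.9, -1.3, 1.3]
grip_width: 0.0857
```

>>> apply_moves(motion=[{"tx": 4, "ty": -0.5, "tz": 0, "turn": 0, "jaw": 1}, {"tx": 8, "ty": -1, "tz": 0, "turn": 0, "jaw": 1}, {"tx": 12, "ty": -1.5, "tz": 0, "turn": 0, "jaw": 1}, {"tx": 15, "ty": -2, "tz": 0, "turn": 0, "jaw": 1}, {"tx": 15, "ty": -2, "tz": 0, "turn": 0, "jaw": 1}])

```text
time_s: 1.03
position: [0.5025, 0.3567, 0.2473]
tool_rot: [[-0.005, 1.0, -0.002], [1.0, 0.005, 0.001], [0.001, -0.002, -1.0]]
ft_force: [-0.3, 0.3, -0.5]
grip_width: 0.0855
```

```bash

python3 - <<'E'
from h import *
print(telemetry.observe()["position"],telemetry.observe()["time_s"])
snap("wrist","w1")
E
```

```text
[0.50246647 0.35667234 0.24733363] 1.0333
```

>>> apply_moves(motion=[{"tx": -4, "ty": 0.5, "tz": 0, "turn": 0, "jaw": 1}, {"tx": -8, "ty": 1, "tz": 0, "turn": 0, "jaw": 1}, {"tx": -12, "ty": 1.5, "tz": 0, "turn": 0, "jaw": 1}, {"tx": -16, "ty": 2, "tz": 0, "turn": 0, "jaw": 1}, {"tx": -20, "ty": 2.5, "tz": 0, "turn": 0, "jaw": 1}])

```text
time_s: 1.5
position: [0.5287, 0.1515, 0.2473]
tool_rot: [[-0.003, 1.0, -0.002], [1.0, 0.003, -0.0], [-0.0, -0.002, -1.0]]
ft_force: [0.8, 0.3, 0.6]
grip_width: 0.0857
```

>>> apply_moves(motion=[{"tx": -4, "ty": 0.5, "tz": 0, "turn": 0, "jaw": 1}, {"tx": -8, "ty": 1, "tz": 0, "turn": 0, "jaw": 1}, {"tx": -12, "ty": 1.5, "tz": 0, "turn": 0, "jaw": 1}, {"tx": -16, "ty": 2, "tz": 0, "turn": 0, "jaw": 1}, {"tx": -20, "ty": 2.5, "tz": 0, "turn": 0, "jaw": 1}])

```text
time_s: 1.92
position: [0.5536, -0.0516, 0.2475]
tool_rot: [[-0.001, 1.0, -0.002], [1.0, 0.001, -0.001], [-0.001, -0.002, -1.0]]
ft_force: [0.7, 0.6, 0.2]
grip_width: 0.0851
```

>>> apply_moves(motion=[{"tx": -4, "ty": 0, "tz": 0, "turn": 0, "jaw": 1}, {"tx": -8, "ty": 0, "tz": 0, "turn": 0, "jaw": 1}, {"tx": -12, "ty": 0, "tz": 0, "turn": 0, "jaw": 1}, {"tx": -16, "ty": 0, "tz": 0, "turn": 0, "jaw": 1}, {"tx": -16, "ty": 0, "tz": 0, "turn": 0, "jaw": 1}])

```text
time_s: 2.33
position: [0.5525, -0.219, 0.2468]
tool_rot: [[0.006, 1.0, -0.003], [1.0, -0.006, -0.002], [-0.002, -0.003, -1.0]]
ft_force: [0.2, 0.6, -0.1]
grip_width: 0.0851
```

```bash

python3 - <<'E'
from h import *
print(telemetry.observe()["position"],telemetry.observe()["time_s"])
snap("wrist","w2")
I,Z=ortho(["w0","w1","w2"])
cv2.imwrite("pics/o2.png",cv2.resize(I,(800,336),interpolation=cv2.INTER_AREA)[:,:,::-1])
E
```

```text
[ 0.55250679 -0.21904925  0.24675321] 2.3333
```

View pics/o2.png

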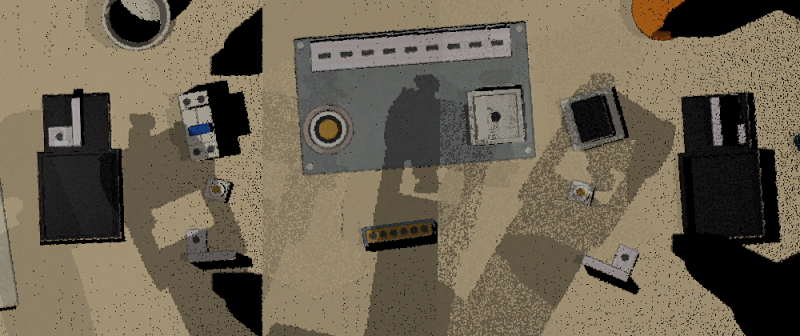

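```bash
cat >> h.py <<'E'
def pts(tags,x0,x1,y0,y1,z0,z1):
    o=[]
    for t in tags:
        im,d,p=load(t);C=cloud(d,p)[d>0];o.append(C[(C[:,0]>x0)&(C[:,0]<x1)&(C[:,1]>y0)&(C[:,1]<y1)&(C[:,2]>z0)&(C[:,2]<z1)])
    return np.vstack(o)
def rect(P,name=""):
    # robust rect: drop points with few neighbours
    from scipy.spatial import cKDTree
    if len(P)<10: print(name,"few",len(P));return
    t=cKDTree(P[:,:2]);n=np.array([len(k) for k in t.query_ball_point(P[:,:2],.004)]);P=P[n>=.3*np.median(n)]
    (cx,cy),(w,h),a=cv2.minAreaRect(P[:,:2].astype(np.float32))
    if w<h: w,h,a=h,w,a+90
    a=(a+90)%180-90   # direction of long side from x axis
    print(f"{name}: n={len(P)} c=({cx:.4f},{cy:.4f}) long={w*1e3:.1f} short={h*1e3:.1f} ang={a:.1f} zmed={np.median(P[:,2]):.4f} zmean mean=({P[:,0].mean():.4f},{P[:,1].mean():.4f})")
E
python3 - <<'E'
from h import *
W=["w0","w1","w2"]
for t in W:
    print(t)
    rect(pts([t],.5,.75,-.2,.17,.013,.024),"rail+")
    rect(pts([t],.5,.65,-.18,-.05,.038,.056),"box")
    rect(pts([t],.5,.65,.04,.15,.040,.065),"lamp")
    rect(pts([t],.5,.64,-.3,-.19,.010,.02),"rockplate")
    rect(pts([t],.5,.64,-.3,-.19,.024,.04),"rock")
    rect(pts([t],.48,.65,.19,.30,.036,.080),"breaker")
    rect(pts([t],.48,.65,.19,.30,.058,.069),"breakertop")
    rect(pts([t],.37,.47,-.1,.08,.022,.04),"strip")
    rect(pts([t],.35,.45,.15,.30,.026,.04),"brkA fin")
    rect(pts([t],.35,.48,.15,.30,.003,.008),"brkA foot")
    rect(pts([t],.33,.45,-.35,-.2,.026,.04),"brkB fin")
    rect(pts([t],.33,.46,-.35,-.2,.003,.008),"brkB foot")
    rect(pts([t],.4,.65,.32,.48,.017,.028),"trayL rim")
    rect(pts([t],.4,.65,.32,.48,.034,.05),"specL")
    rect(pts([t],.4,.65,-.5,-.32,.017,.028),"trayR rim")
    rect(pts([t],.4,.65,-.5,-.32,.034,.05),"specR")
E
```

```text
w0
rail+: n=7769 c=(0.6053,-0.0112) long=270.2 short=142.3 ang=-85.8 zmed=0.0169 zmean mean=(0.6459,0.0019)
box: n=1188 c=(0.5742,-0.1195) long=67.4 short=66.0 ang=-85.7 zmed=0.0446 zmean mean=(0.5743,-0.1176)
lamp: n=2033 c=(0.5585,0.0901) long=45.6 short=45.5 ang=13.7 zmed=0.0525 zmean mean=(0.5585,0.0903)
rockplate: n=916 c=(0.5710,-0.2394) long=67.2 short=65.8 ang=-74.0 zmed=0.0148 zmean mean=(0.5699,-0.2230)
rock: n=1050 c=(0.5713,-0.2394) long=51.6 short=40.4 ang=16.3 zmed=0.0286 zmean mean=(0.5711,-0.2376)
breaker few 0
breakertop few 0
strip: n=1257 c=(0.4296,0.0017) long=81.9 short=16.9 ang=-82.4 zmed=0.0291 zmean mean=(0.4306,0.0034)
brkA fin few 0
brkA foot few 0
brkB fin few 0
brkB foot: n=23 c=(0.4099,-0.2763) long=12.8 short=6.3 ang=-62.3 zmed=0.0040 zmean mean=(0.4096,-0.2767)
trayL rim few 0
specL few 0
trayR rim few 0
specR few 0
w1
rail+: n=524 c=(0.5887,0.1025) long=119.3 short=32.8 ang=-6.0 zmed=0.0175 zmean mean=(0.5822,0.1096)
box few 0
lamp few 7
rockplate few 0
rock few 0
breaker: n=2738 c=(0.5631,0.2522) long=84.0 short=37.3 ang=11.2 zmed=0.0572 zmean mean=(0
[... 850 characters left out ...]
.2401) long=66.1 short=66.1 ang=15.9 zmed=0.0149 zmean mean=(0.5705,-0.2346)
rock: n=1640 c=(0.5713,-0.2400) long=51.9 short=39.4 ang=16.2 zmed=0.0287 zmean mean=(0.5712,-0.2391)
breaker few 0
breakertop few 0
strip few 0
brkA fin few 0
brkA foot few 0
brkB fin: n=532 c=(0.3849,-0.2560) long=60.6 short=10.5 ang=67.1 zmed=0.0309 zmean mean=(0.3860,-0.2551)
brkB foot: n=470 c=(0.4008,-0.2626) long=63.7 short=33.2 ang=73.9 zmed=0.0042 zmean mean=(0.3957,-0.2782)
trayL rim few 0
specL few 0
trayR rim: n=1340 c=(0.5099,-0.3998) long=177.1 short=102.0 ang=3.8 zmed=0.0208 zmean mean=(0.5000,-0.4021)
specR: n=499 c=(0.5682,-0.3950) long=59.4 short=11.3 ang=4.3 zmed=0.0404 zmean mean=(0.5680,-0.3936)
```

>>> apply_moves(motion=[{"tx": 3.1, "ty": -1.8, "tz": 1.8, "turn": -1.5, "jaw": 0.1}, {"tx": 6.2, "ty": -3.6, "tz": 3.6, "turn": -3, "jaw": 0.1}, {"tx": 9.3, "ty": -5.4, "tz": 5.4, "turn": -4.5, "jaw": 0.1}, {"tx": 12.4, "ty": -7.2, "tz": 7.2, "turn": -6, "jaw": 0.1}, {"tx": 15.5, "ty": -9, "tz": 9, "turn": -7.9, "jaw": 0.1}])

```text
time_s: 2.8
position: [0.4613, -0.0591, 0.1565]
tool_rot: [[-0.134, 0.991, -0.003], [0.991, 0.134, -0.001], [-0.0, -0.003, -1.0]]
ft_force: [1.7, 0.6, -0.7]
grip_width: 0.0475
```

>>> apply_moves(motion=[{"tx": 3, "ty": -1, "tz": 1.5, "turn": 0, "jaw": 0.1}, {"tx": 6, "ty": -2, "tz": 3, "turn": 0, "jaw": 0.1}, {"tx": 6, "ty": -2, "tz": 3, "turn": 0, "jaw": 0.1}])

```text
time_s: 3.05
position: [0.4285, 0.002, 0.1246]
tool_rot: [[-0.137, 0.991, -0.01], [0.991, 0.137, 0.002], [0.003, -0.009, -1.0]]
ft_force: [-1.1, 0.5, -0.1]
grip_width: 0.0467
```

```bash
python3 go.py .43 .0015 .06 7.6; python3 - <<'E'
from h import *
# fingertip height from side depth + take wrist
s=telemetry.observe()["position"]
for n in("side","scene"):
    im,d,p=snap(n,n+"1");C=cloud(d,p)[d>0]
    m=(np.abs(C[:,0]-s[0])<.07)&(np.abs(C[:,1]-s[1])<.02)&(C[:,2]>.05)&(C[:,2]<.3)
    z=np.sort(C[m][:,2]);print(n,len(z),z[:12].round(4),s)
snap("wrist","w3")
rect(pts(["w3"],.37,.49,-.1,.08,.022,.04),"strip")
E
```

```text
tool cm [-0.09  0.21  6.45] turn 0.3 | t 3.05 pos [0.4285 0.002  0.1246] jawang 7.9 w 0.0467 q6 -23.0 tilt [-0.0096  0.0019] F [-1.1  0.5 -0.1]
side 1577 [0.1073 0.1099 0.1108 0.1114 0.1114 0.1118 0.1125 0.1129 0.1131 0.1132
 0.1132 0.1135] [0.42845675 0.00196294 0.12455166]
scene 1155 [0.1078 0.1101 0.111  0.1112 0.1114 0.1115 0.1118 0.1119 0.112  0.1122
 0.1125 0.1126] [0.42845675 0.00196294 0.12455166]
strip: n=2417 c=(0.4297,0.0020) long=81.5 short=16.0 ang=-82.4 zmed=0.0291 zmean mean=(0.4294,0.0046)
```

>>> apply_moves(motion=[{"tx": 0, "ty": 0.1, "tz": 3.5, "turn": 0, "jaw": 0.1}, {"tx": 0, "ty": 0.1, "tz": 6.5, "turn": 0, "jaw": 0.1}, {"tx": 0, "ty": 0.1, "tz": 6.5, "turn": 0, "jaw": 0.1}])

```text
time_s: 3.45
position: [0.4335, -0.003, 0.0591]
tool_rot: [[-0.133, 0.991, -0.007], [0.991, 0.133, 0.0], [0.001, -0.007, -1.0]]
ft_force: [-1.4, -0.4, -1.5]
grip_width: 0.0467
```

```bash
python3 go.py .4297 .0018 .023 7.6
```

```text
tool cm [ 0.53 -0.28  3.61] turn 0.0 | t 3.45 pos [ 0.4335 -0.003   0.0591] jawang 7.6 w 0.0467 q6 -24.0 tilt [-0.0071  0.0003] F [-1.4 -0.4 -1.5]
```

>>> apply_moves(motion=[{"tx": 0.5, "ty": -0.3, "tz": 0, "turn": 0, "jaw": 0.1}, {"tx": 0.5, "ty": -0.3, "tz": 1.8, "turn": 0, "jaw": 0.1}, {"tx": 0.5, "ty": -0.3, "tz": 3.6, "turn": 0, "jaw": 0.1}, {"tx": 0.5, "ty": -0.3, "tz": 3.6, "turn": 0, "jaw": 0.1}, {"tx": 0.5, "ty": -0.3, "tz": 3.6, "turn": 0, "jaw": 0.1}])

```text
time_s: 3.87
position: [0.4301, 0.0012, 0.0242]
tool_rot: [[-0.132, 0.991, -0.006], [0.991, 0.132, 0.0], [0.001, -0.006, -1.0]]
ft_force: [0.5, 0.1, -0.3]
grip_width: 0.0472
```

```bash
python3 go.py .4297 .0018 .023 7.6
```

```text
tool cm [ 0.06 -0.03  0.12] turn 0.0 | t 3.87 pos [0.4301 0.0012 0.0242] jawang 7.6 w 0.0472 q6 -23.0 tilt [-0.0064  0.    ] F [ 0.5  0.1 -0.3]
```

>>> apply_moves(motion=[{"tx": 0, "ty": 0, "tz": 0, "turn": 0, "jaw": -1}, {"tx": 0, "ty": 0, "tz": 0, "turn": 0, "jaw": -1}, {"tx": 0, "ty": 0, "tz": 0, "turn": 0, "jaw": -1}, {"tx": 0, "ty": 0, "tz": 0, "turn": 0, "jaw": -1}, {"tx": 0, "ty": 0, "tz": 0, "turn": 0, "jaw": -1}])

```text
time_s: 4.28
position: [0.4309, 0.001, 0.0258]
tool_rot: [[-0.132, 0.991, -0.003], [0.991, 0.132, -0.001], [-0.0, -0.004, -1.0]]
ft_force: [-1.3, -0.1, 10.0]
grip_width: 0.0207
```

>>> apply_moves(motion=[{"tx": 0, "ty": 0, "tz": -2, "turn": 0, "jaw": -1}, {"tx": 0, "ty": 0, "tz": -5, "turn": 0, "jaw": -1}, {"tx": 0, "ty": 0, "tz": -7, "turn": 0, "jaw": -1}, {"tx": 0, "ty": 0, "tz": -7, "turn": 0, "jaw": -1}])

```text
time_s: 4.62
position: [0.4328, 0.0007, 0.0997]
tool_rot: [[-0.133, 0.991, 0.004], [0.991, 0.133, -0.003], [-0.004, 0.004, -1.0]]
ft_force: [2.0, -0.5, -1.0]
grip_width: 0.0209
```

```bash
python3 go.py .6582 -.0077 .09 4.3; python3 - <<'E'
from h import *
snap("wrist","w4")
rect(pts(["w4"],.37,.49,-.1,.08,.08,.105),"strip held")
E
```

```text
tool cm [-3.81 22.23  1.06] turn 3.3 | t 4.62 pos [0.4328 0.0007 0.0997] jawang 7.6 w 0.0209 q6 -23.0 tilt [ 0.0041 -0.003 ] F [ 2.  -0.5 -1. ]
strip held: n=10110 c=(0.4323,0.0043) long=87.5 short=46.1 ang=81.3 zmed=0.1024 zmean mean=(0.4324,0.0102)
```

```bash
python3 - <<'E'
from h import *
s=telemetry.observe()["position"];print(s)
for n in("side","scene"):
    im,d,p=snap(n,n+"2");C=cloud(d,p)[d>0]
    for nm,lo,hi in(("mid",0,.015),("ends",.025,.05)):
        dy=np.abs(C[:,1]-s[1]);m=(np.abs(C[:,0]-s[0])<.05)&(dy>lo)&(dy<hi)&(C[:,2]>.05)&(C[:,2]<.3)
        z=np.sort(C[m][:,2]);print(n,nm,len(z),z[[0,2,5,10,20,30]].round(4))
E
```

```text
[0.43202891 0.00082273 0.09778796]
side mid 1128 [0.0707 0.0763 0.0817 0.0866 0.0887 0.091 ]
side ends 928 [0.0705 0.0719 0.0734 0.0741 0.0759 0.0789]
scene mid 793 [0.0694 0.0701 0.0713 0.0743 0.0814 0.0867]
scene ends 573 [0.0686 0.0701 0.0708 0.0717 0.0742 0.0759]
```

>>> apply_moves(motion=[{"tx": -0.8, "ty": 4, "tz": 0, "turn": 1, "jaw": -1}, {"tx": -1.6, "ty": 8, "tz": 0, "turn": 2, "jaw": -1}, {"tx": -2.4, "ty": 12, "tz": 0, "turn": 3, "jaw": -1}, {"tx": -3.2, "ty": 16, "tz": 0, "turn": 3.3, "jaw": -1}, {"tx": -3.6, "ty": 20, "tz": 0, "turn": 3.3, "jaw": -1}])

```text
time_s: 5.18
position: [0.6351, -0.0085, 0.0931]
tool_rot: [[-0.074, 0.997, -0.006], [0.997, 0.074, -0.001], [-0.0, -0.006, -1.0]]
ft_force: [0.3, -1.2, -1.0]
grip_width: 0.0207
```

>>> apply_moves(motion=[{"tx": -0.1, "ty": 2.2, "tz": 0, "turn": 0, "jaw": -1}, {"tx": -0.1, "ty": 2.2, "tz": 0, "turn": 0, "jaw": -1}, {"tx": -0.1, "ty": 2.2, "tz": 0, "turn": 0, "jaw": -1}])

```text
time_s: 5.43
position: [0.6568, -0.0077, 0.0903]
tool_rot: [[-0.074, 0.997, -0.01], [0.997, 0.074, 0.0], [0.001, -0.01, -1.0]]
ft_force: [-0.5, 1.5, -0.8]
grip_width: 0.0209
```

```bash
python3 go.py .6582 -.0077 .06 4.3; python3 - <<'E'
from h import *
snap("wrist","w5");s=telemetry.observe()["position"]
P=pts(["w5"],.58,.75,-.1,.09,.05,.2)
for lo in (-.045,-.035,-.025,.025,.035,): # held strip ends, top height per y slice
    q=P[(P[:,1]-s[1]>lo)&(P[:,1]-s[1]<lo+.01)&(np.abs(P[:,0]-s[0])<.02)]; print(lo,len(q),np.median(q,0) if len(q) else "")
E
```

```text
tool cm [-0.01  0.17  3.03] turn -0.0 | t 5.43 pos [ 0.6568 -0.0077  0.0903] jawang 4.3 w 0.0209 q6 -15.0 tilt [-0.0101  0.0002] F [-0.5  1.5 -0.8]
-0.045 369 [ 0.6598898  -0.0455209   0.09286938]
-0.035 770 [ 0.65970936 -0.03753463  0.09335445]
-0.025 832 [ 0.65918557 -0.02756903  0.09330002]
0.025 1127 [0.65546748 0.02236055 0.09327352]
0.035 1575 [0.65452536 0.03337725 0.089636  ]
```

>>> apply_moves(motion=[{"tx": 0, "ty": 0.15, "tz": 2, "turn": 0, "jaw": -1}, {"tx": 0, "ty": 0.15, "tz": 4.2, "turn": 0, "jaw": -1}, {"tx": 0, "ty": 0.15, "tz": 4.2, "turn": 0, "jaw": -1}, {"tx": 0, "ty": 0.15, "tz": 4.2, "turn": 0, "jaw": -1}])

```text
time_s: 5.82
position: [0.6559, -0.0076, 0.0485]
tool_rot: [[-0.074, 0.997, -0.013], [0.997, 0.074, 0.001], [0.002, -0.013, -1.0]]
ft_force: [1.0, 0.0, -1.0]
grip_width: 0.0208
```

```bash
python3 go.py .6582 -.0077 .0438 4.3
```

```text
tool cm [-0.03  0.24  0.46] turn -0.1 | t 5.82 pos [ 0.6559 -0.0076  0.0485] jawang 4.2 w 0.0208 q6 -15.0 tilt [-0.0129  0.0007] F [ 1.  0. -1.]
```

>>> apply_moves(motion=[{"tx": 0, "ty": 0.25, "tz": 0.2, "turn": 0, "jaw": -1}, {"tx": 0, "ty": 0.25, "tz": 0.5, "turn": 0, "jaw": -1}, {"tx": 0, "ty": 0.25, "tz": 0.5, "turn": 0, "jaw": -1}, {"tx": 0, "ty": 0.25, "tz": 0.5, "turn": 0, "jaw": -1}])

```text
time_s: 6.15
position: [0.6584, -0.0073, 0.044]
tool_rot: [[-0.074, 0.997, -0.012], [0.997, 0.074, 0.001], [0.001, -0.012, -1.0]]
ft_force: [-1.0, -0.3, -0.8]
grip_width: 0.0206
```

```bash
python3 go.py .6582 -.0077 .0438 4.3
```

```text
tool cm [-0.03 -0.02  0.02] turn -0.1 | t 6.15 pos [ 0.6584 -0.0073  0.044 ] jawang 4.2 w 0.0206 q6 -15.0 tilt [-0.0122  0.0005] F [-1.  -0.3 -0.8]
```

>>> apply_moves(motion=[{"tx": 0, "ty": 0, "tz": 0.15, "turn": 0, "jaw": -1}, {"tx": 0, "ty": 0, "tz": 0.15, "turn": 0, "jaw": -1}])

```text
time_s: 6.32
position: [0.6584, -0.0074, 0.0439]
tool_rot: [[-0.074, 0.997, -0.011], [0.997, 0.074, 0.0], [0.001, -0.011, -1.0]]
ft_force: [-3.2, 0.3, 7.0]
grip_width: 0.0208
```

>>> apply_moves(motion=[{"tx": 0, "ty": 0, "tz": 0, "turn": 0, "jaw": 0.1}, {"tx": 0, "ty": 0, "tz": 0, "turn": 0, "jaw": 0.1}, {"tx": 0, "ty": 0, "tz": 0, "turn": 0, "jaw": 0.1}, {"tx": 0, "ty": 0, "tz": -1, "turn": 0, "jaw": 0.1}, {"tx": 0, "ty": 0, "tz": -4, "turn": 0, "jaw": 0.1}])

```text
time_s: 6.73
position: [0.6569, -0.0071, 0.0807]
tool_rot: [[-0.074, 0.997, -0.02], [0.997, 0.074, 0.002], [0.003, -0.019, -1.0]]
ft_force: [-0.3, -0.0, 0.1]
grip_width: 0.0469
```

>>> apply_moves(motion=[{"tx": 0, "ty": 0, "tz": -4, "turn": 0, "jaw": 0.3}, {"tx": 0, "ty": 0, "tz": -7, "turn": 0, "jaw": 0.3}, {"tx": 0, "ty": 0, "tz": -10, "turn": 0, "jaw": 0.3}, {"tx": 0, "ty": 0, "tz": -10, "turn": 0, "jaw": 0.3}])

```text
time_s: 7.07
position: [0.6609, -0.0075, 0.1883]
tool_rot: [[-0.074, 0.997, -0.008], [0.997, 0.074, -0.0], [0.0, -0.008, -1.0]]
ft_force: [-0.9, -0.9, 0.6]
grip_width: 0.0556
```

```bash
python3 go.py .5631 .2522 .18 101.4; python3 - <<'E'
from h import *
snap("wrist","w6")
rect(pts(["w6"],.6,.75,-.1,.09,.040,.055),"strip top")
E
```

```text
tool cm [26.63 -7.82  0.9 ] turn 82.9 | t 7.07 pos [ 0.6609 -0.0075  0.1883] jawang 4.3 w 0.0556 q6 -15.0 tilt [-0.0078 -0.0004] F [-0.9 -0.9  0.6]
strip top: n=1769 c=(0.6587,-0.0064) long=82.2 short=15.9 ang=-85.5 zmed=0.0471 zmean mean=(0.6585,-0.0035)
```

>>> apply_moves(motion=[{"tx": 4, "ty": -1.2, "tz": 0, "turn": 7, "jaw": 0.3}, {"tx": 8, "ty": -2.4, "tz": 0, "turn": 14, "jaw": 0.3}, {"tx": 12, "ty": -3.6, "tz": 0, "turn": 21, "jaw": 0.3}, {"tx": 16, "ty": -4.8, "tz": 0, "turn": 28, "jaw": 0.3}, {"tx": 20, "ty": -6, "tz": 0, "turn": 35, "jaw": 0.3}])

```text
time_s: 7.53
position: [0.5848, 0.1869, 0.1851]
tool_rot: [[0.513, 0.858, -0.014], [0.858, -0.513, 0.0], [-0.007, -0.012, -1.0]]
ft_force: [0.8, -0.1, 0.8]
grip_width: 0.0555
```

>>> apply_moves(motion=[{"tx": 0, "ty": 0, "tz": 0, "turn": 7, "jaw": 0.3}, {"tx": 0, "ty": 0, "tz": 0, "turn": 14, "jaw": 0.3}, {"tx": 0, "ty": 0, "tz": 0, "turn": 21, "jaw": 0.3}, {"tx": 0, "ty": 0, "tz": 0, "turn": 28, "jaw": 0.3}, {"tx": 0, "ty": 0, "tz": 0, "turn": 35, "jaw": 0.3}])

```text
time_s: 7.95
position: [0.5843, 0.1869, 0.1842]
tool_rot: [[0.915, 0.404, -0.016], [0.404, -0.915, -0.0], [-0.015, -0.006, -1.0]]
ft_force: [-0.2, 0.3, -0.0]
grip_width: 0.0553
```

```bash
python3 go.py .5631 .2522 .15 101.4
```

```text
tool cm [ 0.74 -6.8   3.45] turn 12.4 | t 7.95 pos [0.5843 0.1869 0.1842] jawang -66.2 w 0.0553 q6 73.0 tilt [-0.016 -0.   ] F [-0.2  0.3 -0. ]
```

>>> apply_moves(motion=[{"tx": 0.4, "ty": -3.4, "tz": 1, "turn": 6, "jaw": 0.3}, {"tx": 0.7, "ty": -6.8, "tz": 2, "turn": 12.4, "jaw": 0.3}, {"tx": 0.7, "ty": -6.8, "tz": 2, "turn": 12.4, "jaw": 0.3}, {"tx": 0.7, "ty": -6.8, "tz": 2, "turn": 12.4, "jaw": 0.3}])

```text
time_s: 8.28
position: [0.5617, 0.2532, 0.1632]
tool_rot: [[0.979, 0.201, -0.019], [0.201, -0.98, -0.001], [-0.019, -0.003, -1.0]]
ft_force: [-0.4, -0.2, 0.3]
grip_width: 0.0555
```

```bash
python3 go.py .5631 .2522 .055 101.4; python3 - <<'E'
from h import *
snap("wrist","w7")
rect(pts(["w7"],.48,.65,.17,.33,.058,.069),"breakertop")
rect(pts(["w7"],.48,.65,.17,.33,.036,.08),"breaker")
E
```

```text
tool cm [ 0.32  0.15 10.82] turn 0.2 | t 8.28 pos [0.5617 0.2532 0.1632] jawang -78.4 w 0.0555 q6 92.0 tilt [-0.0189 -0.0008] F [-0.4 -0.2  0.3]
breakertop: n=2415 c=(0.5636,0.2521) long=46.0 short=36.0 ang=10.8 zmed=0.0649 zmean mean=(0.5674,0.2529)
breaker: n=4943 c=(0.5637,0.2522) long=84.0 short=36.1 ang=11.3 zmed=0.0644 zmean mean=(0.5712,0.2537)
```

>>> apply_moves(motion=[{"tx": 0.3, "ty": 0.1, "tz": 3, "turn": 0, "jaw": 0.3}, {"tx": 0.3, "ty": 0.1, "tz": 6, "turn": 0, "jaw": 0.3}, {"tx": 0.35, "ty": 0.1, "tz": 6, "turn": 0, "jaw": 0.3}, {"tx": 0.35, "ty": 0.1, "tz": 6, "turn": 0, "jaw": 0.3}])

```text
time_s: 8.67
position: [0.5652, 0.2509, 0.1033]
tool_rot: [[0.98, 0.199, -0.02], [0.199, -0.98, -0.001], [-0.02, -0.003, -1.0]]
ft_force: [1.2, -0.2, 0.9]
grip_width: 0.0554
```

```bash
python3 go.py .5636 .2522 .053 101.2
```

```text
tool cm [-0.03 -0.15  5.03] turn 0.3 | t 8.67 pos [0.5652 0.2509 0.1033] jawang -78.5 w 0.0554 q6 91.0 tilt [-0.0198 -0.0013] F [ 1.2 -0.2  0.9]
```

>>> apply_moves(motion=[{"tx": 0, "ty": -0.15, "tz": 1.5, "turn": 0, "jaw": 0.3}, {"tx": 0, "ty": -0.15, "tz": 3.5, "turn": 0, "jaw": 0.3}, {"tx": 0, "ty": -0.15, "tz": 5, "turn": 0, "jaw": 0.3}, {"tx": 0, "ty": -0.15, "tz": 5, "turn": 0, "jaw": 0.3}, {"tx": 0, "ty": -0.15, "tz": 5, "turn": 0, "jaw": 0.3}])

```text
time_s: 9.08
position: [0.5648, 0.2521, 0.0549]
tool_rot: [[0.98, 0.199, -0.018], [0.199, -0.98, -0.001], [-0.018, -0.003, -1.0]]
ft_force: [-0.3, 0.3, 0.4]
grip_width: 0.0556
```

>>> apply_moves(motion=[{"tx": 0, "ty": 0, "tz": 0, "turn": 0, "jaw": -1}, {"tx": 0, "ty": 0, "tz": 0, "turn": 0, "jaw": -1}, {"tx": 0, "ty": 0, "tz": 0, "turn": 0, "jaw": -1}, {"tx": 0, "ty": 0, "tz": 0, "turn": 0, "jaw": -1}], squeeze=60)

```text
time_s: 9.42
position: [0.5662, 0.2522, 0.0575]
tool_rot: [[0.98, 0.199, -0.013], [0.199, -0.98, -0.0], [-0.013, -0.003, -1.0]]
ft_force: [-0.2, -1.5, 7.1]
grip_width: 0.0349
```

```bash
python3 go.py .5636 .2522 .053 101.2
```

```text
tool cm [-0.25 -0.05  0.45] turn 0.3 | t 9.42 pos [0.5662 0.2522 0.0575] jawang -78.5 w 0.0349 q6 91.0 tilt [-0.0135 -0.0002] F [-0.2 -1.5  7.1]
```

>>> apply_moves(motion=[{"tx": 0, "ty": 0, "tz": -2, "turn": 0, "jaw": -1}, {"tx": 0, "ty": 0, "tz": -5, "turn": 0, "jaw": -1}, {"tx": 0, "ty": 0, "tz": -8, "turn": 0, "jaw": -1}, {"tx": 0, "ty": 0, "tz": -10, "turn": 0, "jaw": -1}, {"tx": 0, "ty": 0, "tz": -10, "turn": 0, "jaw": -1}])

```text
time_s: 9.83
position: [0.5693, 0.2526, 0.1632]
tool_rot: [[0.98, 0.199, -0.004], [0.199, -0.98, 0.002], [-0.003, -0.003, -1.0]]
ft_force: [0.9, 0.5, -0.5]
grip_width: 0.0348
```

```bash
python3 go.py .5665 -.0147 .155 94.3; python3 - <<'E'
from h import *
snap("wrist","w8");s=telemetry.observe()["position"]
P=pts(["w8"],.5,.66,.2,.3,.09,.19)
rect(P[np.abs(P[:,2]-.165)<.008],"top")
C=[]
for n in("side","scene"):
    im,d,p=snap(n,n+"3");c=cloud(d,p)[d>0];m=(np.abs(c[:,0]-s[0])<.05)&(np.abs(c[:,1]-s[1])<.04)&(c[:,2]>.03);z=np.sort(c[m][:,2]);print(n,z[[0,5,10,20]])
E
```

```text
tool cm [-5.61 26.14  0.76] turn 7.2 | t 9.83 pos [0.5693 0.2526 0.1632] jawang -78.5 w 0.0348 q6 91.0 tilt [-0.004  0.002] F [ 0.9  0.5 -0.5]
top: n=8074 c=(0.5673,0.2526) long=62.5 short=46.1 ang=-77.9 zmed=0.1704 zmean mean=(0.5752,0.2542)
side [0.10003748 0.10189406 0.10292634 0.10427658]
scene [0.09855146 0.10013967 0.10069419 0.10169498]
```

>>> apply_moves(motion=[{"tx": -0.8, "ty": 4, "tz": 0, "turn": 1.5, "jaw": -1}, {"tx": -1.6, "ty": 8, "tz": 0, "turn": 3, "jaw": -1}, {"tx": -2.4, "ty": 12, "tz": 0, "turn": 4.5, "jaw": -1}, {"tx": -3.2, "ty": 16, "tz": 0, "turn": 6, "jaw": -1}, {"tx": -4.1, "ty": 20, "tz": 0, "turn": 7.2, "jaw": -1}])

```text
time_s: 10.4
position: [0.5658, 0.0462, 0.1552]
tool_rot: [[0.997, 0.074, -0.018], [0.074, -0.997, -0.0], [-0.018, -0.001, -1.0]]
ft_force: [1.3, -0.8, -2.3]
grip_width: 0.0352
```

>>> apply_moves(motion=[{"tx": -0.6, "ty": 4, "tz": 0, "turn": 0, "jaw": -1}, {"tx": -0.6, "ty": 6, "tz": 0, "turn": 0, "jaw": -1}, {"tx": -0.6, "ty": 6.2, "tz": 0, "turn": 0, "jaw": -1}, {"tx": -0.6, "ty": 6.2, "tz": 0, "turn": 0, "jaw": -1}])

```text
time_s: 10.73
position: [0.5638, -0.0171, 0.1538]
tool_rot: [[0.997, 0.071, -0.021], [0.071, -0.997, 0.001], [-0.02, -0.002, -1.0]]
ft_force: [-0.9, 0.6, -3.2]
grip_width: 0.0348
```

```bash
python3 go.py .569 -.0145 .0655 94.3
```

```text
tool cm [ 0.71 -0.2   8.82] turn -0.2 | t 10.73 pos [ 0.5638 -0.0171  0.1538] jawang -85.9 w 0.0348 q6 72.0 tilt [-0.0205  0.0008] F [-0.9  0.6 -3.2]
```

>>> apply_moves(motion=[{"tx": 0.5, "ty": -0.2, "tz": 2, "turn": 0, "jaw": -1}, {"tx": 0.6, "ty": -0.2, "tz": 4.5, "turn": 0, "jaw": -1}, {"tx": 0.7, "ty": -0.2, "tz": 7.5, "turn": 0, "jaw": -1}, {"tx": 0.7, "ty": -0.2, "tz": 7.5, "turn": 0, "jaw": -1}, {"tx": 0.7, "ty": -0.2, "tz": 7.5, "turn": 0, "jaw": -1}])

```text
time_s: 11.15
position: [0.5684, -0.0132, 0.0776]
tool_rot: [[0.997, 0.073, -0.024], [0.073, -0.997, 0.002], [-0.024, -0.004, -1.0]]
ft_force: [0.3, 0.2, -1.4]
grip_width: 0.0354
```

```bash
python3 go.py .569 -.0145 .0655 94.3
```

```text
tool cm [0.08 0.14 1.21] turn -0.1 | t 11.15 pos [ 0.5684 -0.0132  0.0776] jawang -85.8 w 0.0354 q6 73.0 tilt [-0.0243  0.0018] F [ 0.3  0.2 -1.4]
```

>>> apply_moves(motion=[{"tx": 0.1, "ty": 0.14, "tz": 0.5, "turn": 0, "jaw": -1}, {"tx": 0.1, "ty": 0.14, "tz": 1.1, "turn": 0, "jaw": -1}, {"tx": 0.1, "ty": 0.14, "tz": 1.1, "turn": 0, "jaw": -1}, {"tx": 0.1, "ty": 0.14, "tz": 1.2, "turn": 0, "jaw": -1}, {"tx": 0.1, "ty": 0.14, "tz": 1.2, "turn": 0, "jaw": -1}])

```text
time_s: 11.57
position: [0.5693, -0.0145, 0.066]
tool_rot: [[0.997, 0.073, -0.024], [0.073, -0.997, 0.002], [-0.023, -0.003, -1.0]]
ft_force: [-0.8, -0.3, -2.2]
grip_width: 0.0348
```

```bash
python3 go.py .569 -.0145 .0655 94.3
```

```text
tool cm [-0.03 -0.    0.05] turn -0.1 | t 11.57 pos [ 0.5693 -0.0145  0.066 ] jawang -85.8 w 0.0348 q6 73.0 tilt [-0.0237  0.0017] F [-0.8 -0.3 -2.2]
```

>>> apply_moves(motion=[{"tx": 0, "ty": 0, "tz": 0.15, "turn": 0, "jaw": -1}, {"tx": 0, "ty": 0, "tz": 0.15, "turn": 0, "jaw": -1}, {"tx": 0, "ty": 0, "tz": 0.15, "turn": 0, "jaw": -1}])

```text
time_s: 11.82
position: [0.5693, -0.0146, 0.0657]
tool_rot: [[0.997, 0.073, -0.023], [0.073, -0.997, 0.001], [-0.022, -0.003, -1.0]]
ft_force: [-3.4, -0.4, 6.0]
grip_width: 0.0349
```

>>> apply_moves(motion=[{"tx": 0, "ty": 0, "tz": 0, "turn": 0, "jaw": 0.2}, {"tx": 0, "ty": 0, "tz": 0, "turn": 0, "jaw": 0.2}, {"tx": 0, "ty": 0, "tz": 0, "turn": 0, "jaw": 0.2}, {"tx": 0, "ty": 0, "tz": -1, "turn": 0, "jaw": 0.2}, {"tx": 0, "ty": 0, "tz": -3, "turn": 0, "jaw": 0.2}])

```text
time_s: 12.23
position: [0.5691, -0.0144, 0.0947]
tool_rot: [[0.997, 0.073, -0.027], [0.073, -0.997, 0.002], [-0.027, -0.004, -1.0]]
ft_force: [-0.2, 0.9, 0.3]
grip_width: 0.0511
```

>>> apply_moves(motion=[{"tx": 0, "ty": 0, "tz": -4, "turn": 0, "jaw": 0.3}, {"tx": 0, "ty": 0, "tz": -7, "turn": 0, "jaw": 0.3}, {"tx": 0, "ty": 0, "tz": -7.5, "turn": 0, "jaw": 0.3}, {"tx": 0, "ty": 0, "tz": -7.5, "turn": 0, "jaw": 0.3}])

```text
time_s: 12.57
position: [0.5719, -0.0147, 0.1723]
tool_rot: [[0.997, 0.073, -0.022], [0.073, -0.997, 0.001], [-0.022, -0.003, -1.0]]
ft_force: [-0.3, 0.3, -1.5]
grip_width: 0.0554
```

```bash
python3 go.py .5713 -.24 .14 106.2; python3 - <<'E'
from h import *
snap("wrist","w9")
rect(pts(["w9"],.48,.64,-.09,.04,.066,.078),"breakertop")
rect(pts(["w9"],.48,.64,-.045,.04,.046,.085),"breaker")
rect(pts(["w9"],.6,.75,-.1,.09,.040,.055),"strip top")
E
```

```text
tool cm [-1.63 22.47  3.2 ] turn -12.0 | t 12.57 pos [ 0.5719 -0.0147  0.1723] jawang -85.8 w 0.0554 q6 73.0 tilt [-0.0219  0.0012] F [-0.3  0.3 -1.5]
breakertop: n=2380 c=(0.5667,-0.0140) long=45.5 short=36.0 ang=3.8 zmed=0.0730 zmean mean=(0.5703,-0.0138)
breaker: n=4745 c=(0.5667,-0.0140) long=83.8 short=36.0 ang=3.8 zmed=0.0724 zmean mean=(0.5746,-0.0135)
strip top: n=3562 c=(0.6348,-0.0323) long=135.1 short=69.4 ang=-89.9 zmed=0.0473 zmean mean=(0.6464,-0.0113)
```

>>> apply_moves(motion=[{"tx": -0.3, "ty": 4, "tz": 0, "turn": -3, "jaw": 0.15}, {"tx": -0.6, "ty": 8, "tz": 0, "turn": -6, "jaw": 0.15}, {"tx": -0.9, "ty": 12, "tz": 0, "turn": -9, "jaw": 0.15}, {"tx": -1.2, "ty": 16, "tz": 0, "turn": -12, "jaw": 0.15}, {"tx": -1.5, "ty": 19.5, "tz": 0, "turn": -12, "jaw": 0.15}])

```text
time_s: 13.03
position: [0.5694, -0.2123, 0.168]
tool_rot: [[0.959, 0.281, -0.028], [0.281, -0.96, 0.004], [-0.026, -0.011, -1.0]]
ft_force: [-0.1, 0.2, -0.2]
grip_width: 0.0493
```

>>> apply_moves(motion=[{"tx": 0, "ty": 2.5, "tz": 2, "turn": 0, "jaw": 0.15}, {"tx": 0, "ty": 2.5, "tz": 5, "turn": 0, "jaw": 0.15}, {"tx": 0, "ty": 2.5, "tz": 6, "turn": 0, "jaw": 0.15}, {"tx": 0, "ty": 2.5, "tz": 6, "turn": 0, "jaw": 0.15}, {"tx": 0, "ty": 2.5, "tz": 6, "turn": 0, "jaw": 0.15}])

```text
time_s: 13.45
position: [0.5746, -0.2352, 0.1075]
tool_rot: [[0.959, 0.281, -0.03], [0.282, -0.96, 0.005], [-0.027, -0.013, -1.0]]
ft_force: [0.1, -0.6, 0.2]
grip_width: 0.0493
```

```bash
python3 go.py .5713 -.24 .035 106.2; python3 - <<'E'
from h import *
snap("wrist","w10")
rect(pts(["w10"],.5,.64,-.3,-.19,.024,.04),"rock")
E
```

```text
tool cm [-0.25  0.47  7.25] turn 0.1 | t 13.45 pos [ 0.5746 -0.2352  0.1075] jawang -73.7 w 0.0493 q6 41.0 tilt [-0.0299  0.0047] F [ 0.1 -0.6  0.2]
rock: n=4212 c=(0.5721,-0.2398) long=52.3 short=39.3 ang=15.8 zmed=0.0288 zmean mean=(0.5739,-0.2392)
```

>>> apply_moves(motion=[{"tx": -0.2, "ty": 0.5, "tz": 2, "turn": 0, "jaw": 0.15}, {"tx": -0.2, "ty": 0.5, "tz": 4, "turn": 0, "jaw": 0.15}, {"tx": -0.2, "ty": 0.5, "tz": 5.7, "turn": 0, "jaw": 0.15}, {"tx": -0.2, "ty": 0.5, "tz": 5.7, "turn": 0, "jaw": 0.15}, {"tx": -0.2, "ty": 0.5, "tz": 5.7, "turn": 0, "jaw": 0.15}])

```text
time_s: 13.92
position: [0.5735, -0.24, 0.0528]
tool_rot: [[0.959, 0.283, -0.027], [0.283, -0.959, 0.003], [-0.025, -0.01, -1.0]]
ft_force: [0.1, 0.1, 0.1]
grip_width: 0.0491
```

```bash
python3 go.py .5718 -.2398 .035 106.2
```

```text
tool cm [-0.11 -0.05  1.78] turn 0.2 | t 13.92 pos [ 0.5735 -0.24    0.0528] jawang -73.6 w 0.0491 q6 41.0 tilt [-0.0271  0.0029] F [0.1 0.1 0.1]
```

>>> apply_moves(motion=[{"tx": -0.1, "ty": 0, "tz": 0.9, "turn": 0, "jaw": 0.15}, {"tx": -0.1, "ty": 0, "tz": 1.8, "turn": 0, "jaw": 0.15}, {"tx": -0.1, "ty": 0, "tz": 1.8, "turn": 0, "jaw": 0.15}, {"tx": -0.1, "ty": 0, "tz": 1.8, "turn": 0, "jaw": 0.15}])

```text
time_s: 14.25
position: [0.572, -0.2402, 0.0347]
tool_rot: [[0.959, 0.283, -0.027], [0.283, -0.959, 0.003], [-0.025, -0.011, -1.0]]
ft_force: [-0.0, -0.7, -0.1]
grip_width: 0.0491
```

>>> apply_moves(motion=[{"tx": 0, "ty": 0, "tz": 0, "turn": 0, "jaw": -1}, {"tx": 0, "ty": 0, "tz": 0, "turn": 0, "jaw": -1}, {"tx": 0, "ty": 0, "tz": 0, "turn": 0, "jaw": -1}, {"tx": 0, "ty": 0, "tz": 0, "turn": 0, "jaw": -1}], squeeze=40)

```text
time_s: 14.58
position: [0.5723, -0.2403, 0.0353]
tool_rot: [[0.959, 0.283, -0.027], [0.283, -0.959, 0.002], [-0.025, -0.01, -1.0]]
ft_force: [0.2, -0.9, 4.3]
grip_width: 0.0381
```

```bash
python3 go.py .5718 -.2398 .035 106.2
```

```text
tool cm [-0.03 -0.07  0.03] turn 0.2 | t 14.58 pos [ 0.5723 -0.2403  0.0353] jawang -73.6 w 0.0381 q6 41.0 tilt [-0.0265  0.0025] F [ 0.2 -0.9  4.3]
```

>>> apply_moves(motion=[{"tx": 0, "ty": 0, "tz": -2, "turn": 0, "jaw": -1}, {"tx": 0, "ty": 0, "tz": -5, "turn": 0, "jaw": -1}, {"tx": 0, "ty": 0, "tz": -8, "turn": 0, "jaw": -1}, {"tx": 0, "ty": 0, "tz": -9, "turn": 0, "jaw": -1}])

```text
time_s: 14.92
position: [0.5759, -0.2412, 0.1293]
tool_rot: [[0.959, 0.283, -0.021], [0.283, -0.959, -0.001], [-0.021, -0.005, -1.0]]
ft_force: [0.2, 0.7, 0.3]
grip_width: 0.038
```

```bash
python3 go.py .5747 -.1198 .12 94.3
```

```text
tool cm [  3.34 -11.68   0.93] turn 12.1 | t 14.92 pos [ 0.5759 -0.2412  0.1293] jawang -73.6 w 0.038 q6 40.0 tilt [-0.0214 -0.0009] F [0.2 0.7 0.3]
```

>>> apply_moves(motion=[{"tx": 1, "ty": -3.5, "tz": 0, "turn": 4, "jaw": -1}, {"tx": 2, "ty": -7, "tz": 0, "turn": 8, "jaw": -1}, {"tx": 3, "ty": -10.5, "tz": 0, "turn": 12.1, "jaw": -1}, {"tx": 3.3, "ty": -11.7, "tz": 0, "turn": 12.1, "jaw": -1}, {"tx": 3.3, "ty": -11.7, "tz": 0, "turn": 12.1, "jaw": -1}])

```text
time_s: 15.33
position: [0.5739, -0.1167, 0.1287]
tool_rot: [[0.997, 0.08, -0.023], [0.08, -0.997, 0.0], [-0.023, -0.002, -1.0]]
ft_force: [-0.2, 0.1, -1.1]
grip_width: 0.0379
```

```bash
python3 go.py .5747 -.1198 .08 94.3; python3 - <<'E'
from h import *
snap("wrist","w11");s=telemetry.observe()["position"]
P=pts(["w11"],.52,.64,-.18,-.06,.09,.15)
z=P[:,2];h,e=np.histogram(z,np.arange(.09,.15,.002));print(dict(zip(e.round(3),h)))
im,_,_=load("w11");cv2.imwrite("pics/w11.png",im[:,:,::-1])
E
```

```text
tool cm [0.16 0.33 4.87] turn 0.3 | t 15.33 pos [ 0.5739 -0.1167  0.1287] jawang -85.4 w 0.0379 q6 63.0 tilt [-0.0229  0.0001] F [-0.2  0.1 -1.1]
{np.float64(0.09): np.int64(0), np.float64(0.092): np.int64(0), np.float64(0.094): np.int64(0), np.float64(0.096): np.int64(0), np.float64(0.098): np.int64(0), np.float64(0.1): np.int64(0), np.float64(0.102): np.int64(26), np.float64(0.104): np.int64(175), np.float64(0.106): np.int64(1188), np.float64(0.108): np.int64(3059), np.float64(0.11): np.int64(118), np.float64(0.112): np.int64(140), np.float64(0.114): np.int64(153), np.float64(0.116): np.int64(206), np.float64(0.118): np.int64(273), np.float64(0.12): np.int64(2707), np.float64(0.122): np.int64(5818), np.float64(0.124): np.int64(207), np.float64(0.126): np.int64(167), np.float64(0.128): np.int64(200), np.float64(0.13): np.int64(204), np.float64(0.132): np.int64(216), np.float64(0.134): np.int64(212), np.float64(0.136): np.int64(236), np.float64(0.138): np.int64(224), np.float64(0.14): np.int64(261), np.float64(0.142): np.int64(234), np.float64(0.144): np.int64(178), np.float64(0.146): np.int64(202)}
```

View pics/w11.png

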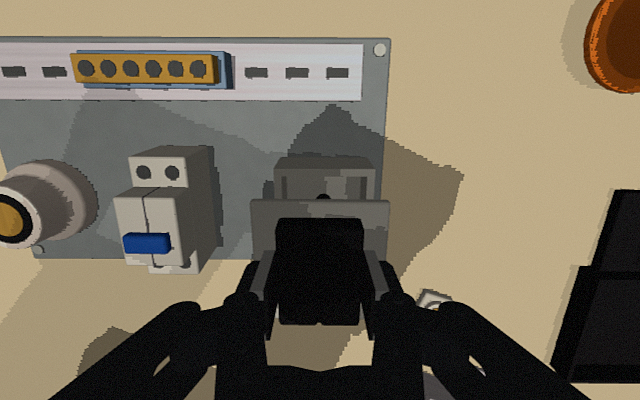

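>>> apply_moves(motion=[{"tx": 0.15, "ty": 0.3, "tz": 1.5, "turn": 0.2, "jaw": -1}, {"tx": 0.15, "ty": 0.3, "tz": 3, "turn": 0.2, "jaw": -1}, {"tx": 0.2, "ty": 0.3, "tz": 4, "turn": 0.2, "jaw": -1}, {"tx": 0.2, "ty": 0.3, "tz": 4, "turn": 0.2, "jaw": -1}, {"tx": 0.2, "ty": 0.3, "tz": 4, "turn": 0.2, "jaw": -1}])

```text
time_s: 15.8
position: [0.5755, -0.1224, 0.0884]
tool_rot: [[0.997, 0.074, -0.023], [0.074, -0.997, -0.0], [-0.023, -0.001, -1.0]]
ft_force: [-0.1, -0.2, -0.7]
grip_width: 0.0379
```

```bash
python3 go.py .5747 -.1198 .0713 94.3; python3 - <<'E'
from h import *
s=telemetry.observe()["position"];snap("wrist","w12")
P=pts(["w12"],.52,.64,-.175,-.065,s[2]-.0085,s[2]-.0035);rect(P[np.abs(P[:,1]-s[1])<.03],"rocker top")
P=pts(["w12"],.52,.64,-.175,-.06,s[2]-.0235,s[2]-.0175);rect(P,"plate")
E
```

```text
tool cm [-0.03 -0.26  1.71] turn -0.0 | t 15.8 pos [ 0.5755 -0.1224  0.0884] jawang -85.7 w 0.0379 q6 63.0 tilt [-0.0232 -0.0005] F [-0.1 -0.2 -0.7]
rocker top: n=8419 c=(0.5757,-0.1217) long=52.5 short=48.2 ang=4.0 zmed=0.0820 zmean mean=(0.5779,-0.1217)
plate: n=4300 c=(0.5934,-0.1207) long=66.4 short=31.3 ang=-85.3 zmed=0.0680 zmean mean=(0.5992,-0.1204)
```

>>> apply_moves(motion=[{"tx": -0.1, "ty": -0.27, "tz": 0, "turn": 0, "jaw": -1}, {"tx": -0.1, "ty": -0.27, "tz": 0.3, "turn": 0, "jaw": -1}, {"tx": -0.1, "ty": -0.27, "tz": 0.8, "turn": 0, "jaw": -1}, {"tx": -0.1, "ty": -0.27, "tz": 1.2, "turn": 0, "jaw": -1}, {"tx": -0.1, "ty": -0.27, "tz": 1.2, "turn": 0, "jaw": -1}])

```text
time_s: 16.27
position: [0.574, -0.1195, 0.0761]
tool_rot: [[0.997, 0.075, -0.023], [0.075, -0.997, -0.0], [-0.023, -0.001, -1.0]]
ft_force: [-0.6, 0.1, -1.1]
grip_width: 0.0384
```

```bash
python3 go.py .5741 -.1197 .0713 94.3
```

```text
tool cm [0.02 0.02 0.48] turn -0.0 | t 16.27 pos [ 0.574  -0.1195  0.0761] jawang -85.7 w 0.0384 q6 63.0 tilt [-0.0234 -0.0004] F [-0.6  0.1 -1.1]
```

>>> apply_moves(motion=[{"tx": 0, "ty": 0, "tz": 0.3, "turn": 0, "jaw": -1}, {"tx": 0, "ty": 0, "tz": 0.5, "turn": 0, "jaw": -1}, {"tx": 0, "ty": 0, "tz": 0.55, "turn": 0, "jaw": -1}, {"tx": 0, "ty": 0, "tz": 0.55, "turn": 0, "jaw": -1}])

```text
time_s: 16.6
position: [0.5739, -0.1195, 0.0715]
tool_rot: [[0.997, 0.075, -0.023], [0.075, -0.997, -0.001], [-0.023, -0.001, -1.0]]
ft_force: [-2.9, 1.2, 7.4]
grip_width: 0.038
```

```bash
python3 go.py .5741 -.1197 .0713 94.3
```

```text
tool cm [0.02 0.02 0.02] turn -0.0 | t 16.6 pos [ 0.5739 -0.1195  0.0715] jawang -85.7 w 0.038 q6 63.0 tilt [-0.0228 -0.0006] F [-2.9  1.2  7.4]
```

>>> apply_moves(motion=[{"tx": 0, "ty": 0, "tz": 0, "turn": 0, "jaw": 0.2}, {"tx": 0, "ty": 0, "tz": 0, "turn": 0, "jaw": 0.2}, {"tx": 0, "ty": 0, "tz": 0, "turn": 0, "jaw": 0.2}, {"tx": 0, "ty": 0, "tz": -1, "turn": 0, "jaw": 0.2}, {"tx": 0, "ty": 0, "tz": -4, "turn": 0, "jaw": 0.2}])

```text
time_s: 17.02
position: [0.5731, -0.1189, 0.1088]
tool_rot: [[0.997, 0.075, -0.03], [0.075, -0.997, 0.003], [-0.03, -0.005, -1.0]]
ft_force: [0.5, 0.1, 0.4]
grip_width: 0.0513
```

>>> apply_moves(motion=[{"tx": 0, "ty": 0, "tz": -4, "turn": 0, "jaw": 0}, {"tx": 0, "ty": 0, "tz": -7, "turn": 0, "jaw": 0}, {"tx": 0, "ty": 0, "tz": -8, "turn": 0, "jaw": 0}, {"tx": 0, "ty": 0, "tz": -8, "turn": 0, "jaw": 0}])

```text
time_s: 17.35
position: [0.5765, -0.1194, 0.192]
tool_rot: [[0.997, 0.075, -0.024], [0.075, -0.997, 0.0], [-0.024, -0.002, -1.0]]
ft_force: [0.4, -1.0, 0.5]
grip_width: 0.0427
```

```bash
python3 go.py .385 -.256 .15 -22.9; python3 - <<'E'
from h import *
snap("wrist","w13")
rect(pts(["w13"],.52,.64,-.175,-.065,.062,.07),"rocker top")
rect(pts(["w13"],.52,.64,-.175,-.065,.044,.056),"plate")
rect(pts(["w13"],.54,.64,-.045,.04,.066,.078),"breakertop")
E
```

```text
tool cm [-20.01  12.2    4.67] turn -62.8 | t 17.35 pos [ 0.5765 -0.1194  0.192 ] jawang -85.7 w 0.0427 q6 63.0 tilt [-0.0245  0.0001] F [ 0.4 -1.   0.5]
rocker top: n=2896 c=(0.5742,-0.1188) long=51.4 short=39.2 ang=3.8 zmed=0.0649 zmean mean=(0.5753,-0.1188)
plate: n=2861 c=(0.5744,-0.1188) long=67.3 short=66.0 ang=3.9 zmed=0.0509 zmean mean=(0.5822,-0.1185)
breakertop: n=2191 c=(0.5667,-0.0143) long=45.7 short=36.5 ang=3.9 zmed=0.0730 zmean mean=(0.5703,-0.0161)
```

>>> apply_moves(motion=[{"tx": -3.4, "ty": 2, "tz": 0, "turn": -7, "jaw": 0}, {"tx": -6.8, "ty": 4, "tz": 0, "turn": -14, "jaw": 0}, {"tx": -10.2, "ty": 6, "tz": 0, "turn": -21, "jaw": 0}, {"tx": -13.6, "ty": 8, "tz": 0, "turn": -28, "jaw": 0}, {"tx": -17, "ty": 10.2, "tz": 0, "turn": -35, "jaw": 0}])

```text
time_s: 17.82
position: [0.418, -0.2288, 0.192]
tool_rot: [[0.788, 0.615, -0.031], [0.615, -0.788, 0.004], [-0.022, -0.023, -1.0]]
ft_force: [0.4, -0.8, 0.8]
grip_width: 0.0426
```

>>> apply_moves(motion=[{"tx": 0, "ty": 0, "tz": 1, "turn": -7, "jaw": 0}, {"tx": 0, "ty": 0, "tz": 2, "turn": -14, "jaw": 0}, {"tx": 0, "ty": 0, "tz": 3, "turn": -21, "jaw": 0}, {"tx": 0, "ty": 0, "tz": 4, "turn": -28, "jaw": 0}, {"tx": 0, "ty": 0, "tz": 4, "turn": -28, "jaw": 0}])

```text
time_s: 18.23
position: [0.4153, -0.2276, 0.149]
tool_rot: [[0.404, 0.914, -0.036], [0.915, -0.404, 0.009], [-0.007, -0.037, -0.999]]
ft_force: [-0.9, 0.1, -0.4]
grip_width: 0.0428
```

```bash
python3 go.py .385 -.256 .09 -22.9; python3 - <<'E'
from h import *
snap("wrist","w14")
rect(pts(["w14"],.33,.46,-.35,-.2,.026,.04),"brkB fin")
rect(pts(["w14"],.33,.46,-.35,-.2,.003,.009),"brkB foot")
im,_,_=load("w14");cv2.imwrite("pics/w14.png",im[:,:,::-1])
E
```

```text
tool cm [-3.78 -1.41  5.98] turn -0.9 | t 18.23 pos [ 0.4153 -0.2276  0.149 ] jawang -23.8 w 0.0428 q6 -18.0 tilt [-0.0361  0.0088] F [-0.9  0.1 -0.4]
brkB fin: n=841 c=(0.3850,-0.2557) long=59.6 short=10.1 ang=67.1 zmed=0.0310 zmean mean=(0.3859,-0.2543)
brkB foot: n=741 c=(0.4005,-0.2621) long=64.1 short=32.3 ang=75.5 zmed=0.0041 zmean mean=(0.3962,-0.2783)
```

View pics/w14.png

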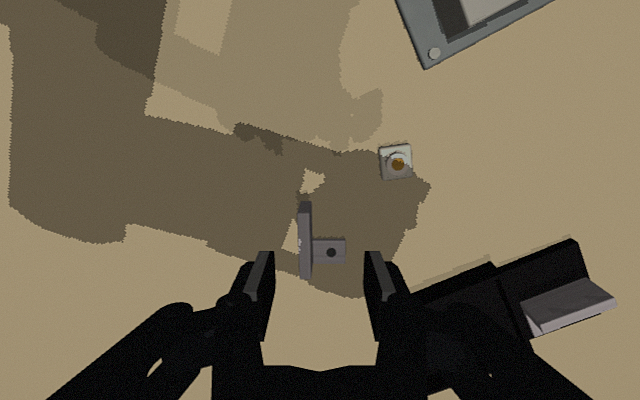

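>>> apply_moves(motion=[{"tx": -1.9, "ty": -0.7, "tz": 2, "turn": -0.5, "jaw": 0}, {"tx": -3.6, "ty": -1.4, "tz": 4, "turn": -0.9, "jaw": 0}, {"tx": -3.6, "ty": -1.4, "tz": 6, "turn": -0.9, "jaw": 0}, {"tx": -3.6, "ty": -1.4, "tz": 8, "turn": -0.9, "jaw": 0}, {"tx": -3.6, "ty": -1.4, "tz": 8, "turn": -0.9, "jaw": 0}])

```text
time_s: 18.7
position: [0.3841, -0.2534, 0.0683]
tool_rot: [[0.399, 0.916, -0.039], [0.917, -0.399, 0.012], [-0.004, -0.041, -0.999]]
ft_force: [-0.5, 0.8, -0.2]
grip_width: 0.0429
```

```bash
python3 go.py .385 -.2558 .028 -22.9
```

```text
tool cm [-0.17  0.34  4.02] turn -0.6 | t 18.7 pos [ 0.3841 -0.2534  0.0683] jawang -23.5 w 0.0429 q6 -23.0 tilt [-0.039   0.0123] F [-0.5  0.8 -0.2]
```

>>> apply_moves(motion=[{"tx": -0.15, "ty": 0.3, "tz": 1.3, "turn": -0.6, "jaw": 0}, {"tx": -0.15, "ty": 0.3, "tz": 2.7, "turn": -0.6, "jaw": 0}, {"tx": -0.15, "ty": 0.3, "tz": 4, "turn": -0.6, "jaw": 0}, {"tx": -0.15, "ty": 0.3, "tz": 4, "turn": -0.6, "jaw": 0}, {"tx": -0.15, "ty": 0.3, "tz": 4, "turn": -0.6, "jaw": 0}])

```text
time_s: 19.12
position: [0.385, -0.2554, 0.0288]
tool_rot: [[0.391, 0.92, -0.039], [0.92, -0.391, 0.013], [-0.004, -0.041, -0.999]]
ft_force: [0.3, -0.9, 0.5]
grip_width: 0.0427
```

```bash
python3 go.py .385 -.2558 .028 -22.9
```

```text
tool cm [-0.03  0.02  0.08] turn -0.1 | t 19.12 pos [ 0.385  -0.2554  0.0288] jawang -23.0 w 0.0427 q6 -24.0 tilt [-0.0393  0.0126] F [ 0.3 -0.9  0.5]
```

>>> apply_moves(motion=[{"tx": 0, "ty": 0, "tz": 0, "turn": 0, "jaw": -1}, {"tx": 0, "ty": 0, "tz": 0, "turn": 0, "jaw": -1}, {"tx": 0, "ty": 0, "tz": 0, "turn": 0, "jaw": -1}, {"tx": 0, "ty": 0, "tz": 0, "turn": 0, "jaw": -1}, {"tx": 0, "ty": 0, "tz": 0, "turn": 0, "jaw": -1}])

```text
time_s: 19.53
position: [0.3856, -0.2558, 0.0301]
tool_rot: [[0.391, 0.92, -0.037], [0.92, -0.391, 0.011], [-0.005, -0.038, -0.999]]
ft_force: [-0.6, 2.1, 9.3]
grip_width: 0.0093
```

>>> apply_moves(motion=[{"tx": 0, "ty": 0, "tz": -2, "turn": 0, "jaw": -1}, {"tx": 0, "ty": 0, "tz": -5, "turn": 0, "jaw": -1}, {"tx": 0, "ty": 0, "tz": -8, "turn": 0, "jaw": -1}, {"tx": 0, "ty": 0, "tz": -9, "turn": 0, "jaw": -1}])

```text
time_s: 19.87
position: [0.39, -0.2577, 0.1241]
tool_rot: [[0.391, 0.92, -0.033], [0.92, -0.391, 0.006], [-0.007, -0.033, -0.999]]
ft_force: [0.3, 0.1, -0.3]
grip_width: 0.009
```

```bash
python3 go.py .4765 -.402 .11 4
```

```text
tool cm [-9.89 13.65  1.04] turn -27.1 | t 19.87 pos [ 0.39   -0.2577  0.1241] jawang -23.1 w 0.009 q6 -24.0 tilt [-0.033   0.0061] F [ 0.3  0.1 -0.3]
```

>>> apply_moves(motion=[{"tx": -2.4, "ty": 3.3, "tz": 0, "turn": -7, "jaw": -1}, {"tx": -4.8, "ty": 6.6, "tz": 0, "turn": -14, "jaw": -1}, {"tx": -7.2, "ty": 9.9, "tz": 0, "turn": -21, "jaw": -1}, {"tx": -9.7, "ty": 13.3, "tz": 0, "turn": -27, "jaw": -1}, {"tx": -9.7, "ty": 13.3, "tz": 0, "turn": -27, "jaw": -1}])

```text
time_s: 20.28
position: [0.4766, -0.4046, 0.1202]
tool_rot: [[-0.072, 0.997, -0.03], [0.997, 0.072, 0.002], [0.004, -0.03, -1.0]]
ft_force: [-1.6, 1.2, -1.0]
grip_width: 0.0095
```

```bash
python3 go.py .4735 -.402 .06 4;python3 - <<'E'
from h import *
im,d,p=snap("wrist","w15");cv2.imwrite("pics/w15.png",im[:,:,::-1])
E
```

```text
tool cm [ 0.25 -0.11  6.02] turn 0.1 | t 20.28 pos [ 0.4766 -0.4046  0.1202] jawang 4.1 w 0.0095 q6 -54.0 tilt [-0.0304  0.0023] F [-1.6  1.2 -1. ]
```

View pics/w15.png

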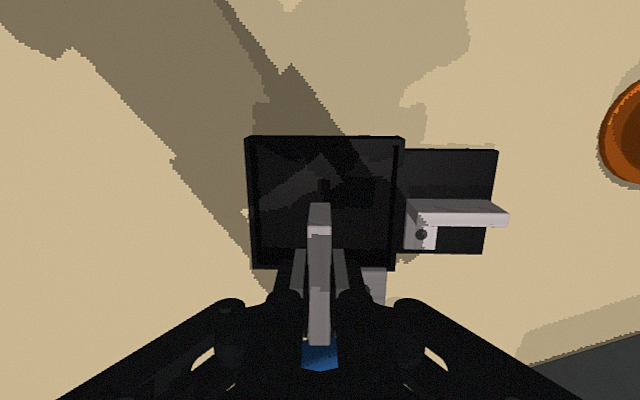

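>>> apply_moves(motion=[{"tx": 0.25, "ty": -0.1, "tz": 2, "turn": 0, "jaw": -1}, {"tx": 0.25, "ty": -0.1, "tz": 4, "turn": 0, "jaw": -1}, {"tx": 0.25, "ty": -0.05, "tz": 6.5, "turn": 0, "jaw": -1}, {"tx": 0.25, "ty": -0.05, "tz": 6.5, "turn": 0, "jaw": -1}, {"tx": 0.25, "ty": -0.05, "tz": 6.5, "turn": 0, "jaw": -1}])

```text
time_s: 20.75
position: [0.472, -0.3979, 0.0549]
tool_rot: [[-0.068, 0.997, -0.034], [0.998, 0.068, 0.007], [0.009, -0.033, -0.999]]
ft_force: [0.4, 0.5, 0.3]
grip_width: 0.0087
```

```bash
python3 go.py .4735 -.402 .034 4
```

```text
tool cm [-0.44  0.19  2.08] turn -0.1 | t 20.75 pos [ 0.472  -0.3979  0.0549] jawang 3.9 w 0.0087 q6 -54.0 tilt [-0.0338  0.007 ] F [0.4 0.5 0.3]
```

>>> apply_moves(motion=[{"tx": -0.4, "ty": 0.15, "tz": 0.7, "turn": 0, "jaw": -1}, {"tx": -0.4, "ty": 0.15, "tz": 1.4, "turn": 0, "jaw": -1}, {"tx": -0.4, "ty": 0.15, "tz": 2, "turn": 0, "jaw": -1}, {"tx": -0.4, "ty": 0.15, "tz": 2.1, "turn": 0, "jaw": -1}, {"tx": -0.4, "ty": 0.15, "tz": 2.1, "turn": 0, "jaw": -1}])

```text
time_s: 21.17
position: [0.4732, -0.4019, 0.0346]
tool_rot: [[-0.067, 0.997, -0.033], [0.998, 0.068, 0.006], [0.008, -0.032, -0.999]]
ft_force: [-0.5, 0.1, 2.7]
grip_width: 0.009
```

```bash
python3 go.py .4735 -.402 .034 4
```

```text
tool cm [-0.01  0.03  0.06] turn -0.1 | t 21.17 pos [ 0.4732 -0.4019  0.0346] jawang 3.9 w 0.009 q6 -54.0 tilt [-0.0329  0.0059] F [-0.5  0.1  2.7]
```

>>> apply_moves(motion=[{"tx": 0, "ty": 0, "tz": 0.05, "turn": 0, "jaw": -0.2}, {"tx": 0, "ty": 0, "tz": 0, "turn": 0, "jaw": -0.2}, {"tx": 0, "ty": 0, "tz": 0, "turn": 0, "jaw": -0.2}, {"tx": 0, "ty": 0, "tz": -1, "turn": 0, "jaw": -0.2}, {"tx": 0, "ty": 0, "tz": -4, "turn": 0, "jaw": -0.2}])

```text
time_s: 21.58
position: [0.4732, -0.4007, 0.0718]
tool_rot: [[-0.067, 0.997, -0.038], [0.998, 0.068, 0.012], [0.015, -0.037, -0.999]]
ft_force: [0.5, -0.5, 0.3]
grip_width: 0.0341
```

>>> apply_moves(motion=[{"tx": 0, "ty": 0, "tz": -4, "turn": 0, "jaw": 0}, {"tx": 0, "ty": 0, "tz": -8, "turn": 0, "jaw": 0}, {"tx": 0, "ty": 0, "tz": -12, "turn": 0, "jaw": 0}, {"tx": 0, "ty": 0, "tz": -12, "turn": 0, "jaw": 0}])

```text
time_s: 21.92
position: [0.4796, -0.404, 0.201]
tool_rot: [[-0.068, 0.997, -0.028], [0.998, 0.068, 0.0], [0.002, -0.028, -1.0]]
ft_force: [0.4, 0.1, 0.4]
grip_width: 0.043
```

```bash
python3 go.py .4 .2361 .18 3.6;python3 - <<'E'
from h import *
snap("wrist","w16")
rect(pts(["w16"],.42,.53,-.46,-.34,.030,.045),"B fin in tray")
rect(pts(["w16"],.43,.525,-.44,-.36,.0065,.012),"foot")
rect(pts(["w16"],.4,.65,-.5,-.32,.018,.026),"trayR rim")
E
```

```text
tool cm [64.39 -3.55  2.36] turn 0.3 | t 21.92 pos [ 0.4796 -0.404   0.201 ] jawang 3.9 w 0.043 q6 -54.0 tilt [-0.0284  0.0005] F [0.4 0.1 0.4]
B fin in tray: n=701 c=(0.4729,-0.4027) long=59.8 short=9.6 ang=-86.0 zmed=0.0349 zmean mean=(0.4730,-0.4018)
foot: n=657 c=(0.4940,-0.4192) long=29.7 short=23.8 ang=4.1 zmed=0.0079 zmean mean=(0.4939,-0.4191)
trayR rim: n=2006 c=(0.5093,-0.4001) long=175.2 short=100.1 ang=4.1 zmed=0.0209 zmean mean=(0.4827,-0.4009)
```

>>> apply_moves(motion=[{"tx": 4, "ty": -0.2, "tz": 0, "turn": 0, "jaw": 0}, {"tx": 8, "ty": -0.4, "tz": 0, "turn": 0, "jaw": 0}, {"tx": 12, "ty": -0.6, "tz": 0, "turn": 0, "jaw": 0}, {"tx": 16, "ty": -0.9, "tz": 0, "turn": 0, "jaw": 0}, {"tx": 20, "ty": -1.1, "tz": 0, "turn": 0, "jaw": 0}])

```text
time_s: 22.38
position: [0.4533, -0.2023, 0.1981]
tool_rot: [[-0.067, 0.997, -0.033], [0.998, 0.067, 0.006], [0.008, -0.033, -0.999]]
ft_force: [1.0, -0.2, 0.3]
grip_width: 0.0423
```

>>> apply_moves(motion=[{"tx": 4, "ty": -0.2, "tz": 0, "turn": 0, "jaw": 0}, {"tx": 8, "ty": -0.4, "tz": 0, "turn": 0, "jaw": 0}, {"tx": 12, "ty": -0.6, "tz": 0, "turn": 0, "jaw": 0}, {"tx": 16, "ty": -0.9, "tz": 0, "turn": 0, "jaw": 0}, {"tx": 20, "ty": -1.1, "tz": 0, "turn": 0, "jaw": 0}])

```text
time_s: 22.8
position: [0.4277, -0.0016, 0.1997]
tool_rot: [[-0.067, 0.997, -0.034], [0.998, 0.067, 0.006], [0.008, -0.034, -0.999]]
ft_force: [1.8, 0.1, -0.4]
grip_width: 0.0426
```

>>> apply_moves(motion=[{"tx": 4, "ty": -0.2, "tz": 0, "turn": 0, "jaw": 0}, {"tx": 8, "ty": -0.4, "tz": 0, "turn": 0, "jaw": 0}, {"tx": 12, "ty": -0.6, "tz": 0, "turn": 0, "jaw": 0}, {"tx": 16, "ty": -0.8, "tz": 0, "turn": 0, "jaw": 0}, {"tx": 20, "ty": -1, "tz": 0, "turn": 0, "jaw": 0}])

```text
time_s: 23.22
position: [0.4032, 0.1991, 0.2014]
tool_rot: [[-0.066, 0.997, -0.035], [0.998, 0.067, 0.006], [0.008, -0.035, -0.999]]
ft_force: [1.0, -0.0, -0.8]
grip_width: 0.0428
```

```bash
python3 go.py .4 .2361 .10 3.6
```

```text
tool cm [ 3.63  0.27 10.17] turn 0.2 | t 23.22 pos [0.4032 0.1991 0.2014] jawang 3.8 w 0.0428 q6 7.0 tilt [-0.0352  0.0058] F [ 1.  -0.  -0.8]
```

>>> apply_moves(motion=[{"tx": 1.8, "ty": 0.1, "tz": 2.5, "turn": 0, "jaw": 0}, {"tx": 3.4, "ty": 0.25, "tz": 5.5, "turn": 0.2, "jaw": 0}, {"tx": 3.4, "ty": 0.25, "tz": 8.5, "turn": 0.2, "jaw": 0}, {"tx": 3.4, "ty": 0.25, "tz": 10, "turn": 0.2, "jaw": 0}, {"tx": 3.4, "ty": 0.25, "tz": 10, "turn": 0.2, "jaw": 0}])

```text
time_s: 23.63
position: [0.3978, 0.2335, 0.0986]
tool_rot: [[-0.064, 0.997, -0.042], [0.998, 0.064, 0.004], [0.007, -0.042, -0.999]]
ft_force: [-0.8, -0.1, -0.3]
grip_width: 0.0424
```

```bash
python3 go.py .4 .2361 .03 3.6; python3 - <<'E'
from h import *
im,d,p=snap("wrist","w17");cv2.imwrite("pics/w17.png",im[:,:,::-1])
rect(pts(["w17"],.35,.45,.15,.30,.026,.04),"brkA fin")
E
```

```text
tool cm [0.2  0.52 6.85] turn 0.1 | t 23.63 pos [0.3978 0.2335 0.0986] jawang 3.7 w 0.0424 q6 11.0 tilt [-0.0423  0.0038] F [-0.8 -0.1 -0.3]
brkA fin: n=1391 c=(0.4000,0.2356) long=60.1 short=9.7 ang=-86.3 zmed=0.0309 zmean mean=(0.3998,0.2375)
```

View pics/w17.png

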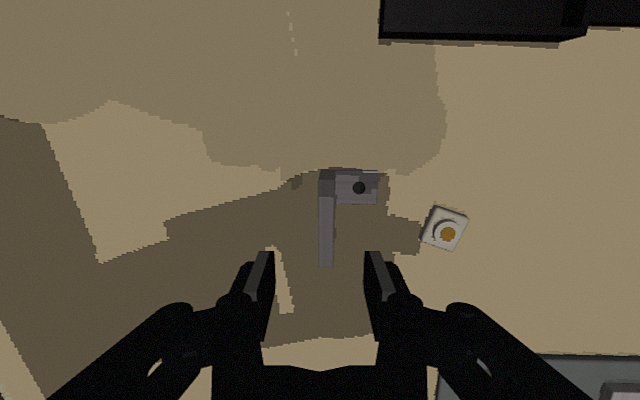

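>>> apply_moves(motion=[{"tx": 0.15, "ty": 0.4, "tz": 2, "turn": 0, "jaw": 0}, {"tx": 0.15, "ty": 0.5, "tz": 4, "turn": 0, "jaw": 0}, {"tx": 0.15, "ty": 0.5, "tz": 5.5, "turn": 0, "jaw": 0}, {"tx": 0.15, "ty": 0.5, "tz": 5.5, "turn": 0, "jaw": 0}, {"tx": 0.15, "ty": 0.5, "tz": 5.5, "turn": 0, "jaw": 0}])

```text
time_s: 24.1
position: [0.4022, 0.2356, 0.0463]
tool_rot: [[-0.063, 0.997, -0.039], [0.998, 0.063, 0.005], [0.007, -0.038, -0.999]]
ft_force: [-0.1, -0.6, -0.5]
grip_width: 0.0426
```

```bash
python3 go.py .4 .2358 .028 3.6
```

```text
tool cm [ 0.02 -0.15  1.83] turn 0.0 | t 24.1 pos [0.4022 0.2356 0.0463] jawang 3.6 w 0.0426 q6 11.0 tilt [-0.0387  0.0049] F [-0.1 -0.6 -0.5]
```

>>> apply_moves(motion=[{"tx": 0, "ty": -0.15, "tz": 0.9, "turn": 0, "jaw": 0}, {"tx": 0, "ty": -0.15, "tz": 1.8, "turn": 0, "jaw": 0}, {"tx": 0, "ty": -0.15, "tz": 1.8, "turn": 0, "jaw": 0}, {"tx": 0, "ty": -0.15, "tz": 1.8, "turn": 0, "jaw": 0}])

```text
time_s: 24.43
position: [0.3999, 0.2356, 0.0283]
tool_rot: [[-0.063, 0.997, -0.039], [0.998, 0.063, 0.005], [0.007, -0.039, -0.999]]
ft_force: [-0.7, 0.7, -0.5]
grip_width: 0.0426
```

>>> apply_moves(motion=[{"tx": 0, "ty": 0, "tz": 0, "turn": 0, "jaw": -1}, {"tx": 0, "ty": 0, "tz": 0, "turn": 0, "jaw": -1}, {"tx": 0, "ty": 0, "tz": 0, "turn": 0, "jaw": -1}, {"tx": 0, "ty": 0, "tz": 0, "turn": 0, "jaw": -1}, {"tx": 0, "ty": 0, "tz": 0, "turn": 0, "jaw": -1}])

```text
time_s: 24.85
position: [0.4003, 0.2356, 0.0291]
tool_rot: [[-0.063, 0.997, -0.037], [0.998, 0.063, 0.005], [0.007, -0.037, -0.999]]
ft_force: [-1.6, -1.6, 8.4]
grip_width: 0.0092
```

>>> apply_moves(motion=[{"tx": 0, "ty": 0, "tz": -2, "turn": 0, "jaw": -1}, {"tx": 0, "ty": 0, "tz": -5, "turn": 0, "jaw": -1}, {"tx": 0, "ty": 0, "tz": -8, "turn": 0, "jaw": -1}, {"tx": 0, "ty": 0, "tz": -9, "turn": 0, "jaw": -1}])

```text
time_s: 25.18
position: [0.405, 0.2355, 0.1226]
tool_rot: [[-0.063, 0.997, -0.032], [0.998, 0.063, 0.007], [0.009, -0.032, -0.999]]
ft_force: [0.8, -0.4, 0.1]
grip_width: 0.009
```

```bash
python3 go.py .473 .401 .11 2.2
```

```text
tool cm [16.07  7.87  1.15] turn 1.4 | t 25.18 pos [0.405  0.2355 0.1226] jawang 3.6 w 0.009 q6 11.0 tilt [-0.032   0.0065] F [ 0.8 -0.4  0.1]
```

>>> apply_moves(motion=[{"tx": 3.6, "ty": 1.8, "tz": 0, "turn": 0.5, "jaw": -1}, {"tx": 7.2, "ty": 3.6, "tz": 0, "turn": 1, "jaw": -1}, {"tx": 10.8, "ty": 5.4, "tz": 0, "turn": 1.4, "jaw": -1}, {"tx": 14.4, "ty": 7.1, "tz": 0, "turn": 1.4, "jaw": -1}, {"tx": 16, "ty": 7.9, "tz": 0, "turn": 1.4, "jaw": -1}])

```text
time_s: 25.6
position: [0.4744, 0.4039, 0.1214]
tool_rot: [[-0.04, 0.999, -0.031], [0.999, 0.041, 0.008], [0.009, -0.03, -0.999]]
ft_force: [0.2, -1.0, -0.9]
grip_width: 0.0093
```

>>> apply_moves(motion=[{"tx": 0.1, "ty": 0, "tz": 1, "turn": 0, "jaw": -1}, {"tx": 0.1, "ty": 0, "tz": 2.5, "turn": 0, "jaw": -1}, {"tx": 0.1, "ty": 0, "tz": 4, "turn": 0, "jaw": -1}, {"tx": 0.1, "ty": 0, "tz": 4, "turn": 0, "jaw": -1}, {"tx": 0.1, "ty": 0, "tz": 4, "turn": 0, "jaw": -1}])

```text
time_s: 26.02
position: [0.4726, 0.4043, 0.0808]
tool_rot: [[-0.04, 0.999, -0.033], [0.999, 0.04, 0.007], [0.008, -0.032, -0.999]]
ft_force: [0.5, 1.0, 0.5]
grip_width: 0.0092
```

```bash
python3 go.py .473 .401 .033 2.2
```

```text
tool cm [-0.37  0.18  4.77] turn 0.1 | t 26.02 pos [0.4726 0.4043 0.0808] jawang 2.3 w 0.0092 q6 26.0 tilt [-0.0328  0.0067] F [0.5 1.  0.5]
```

>>> apply_moves(motion=[{"tx": -0.37, "ty": 0.15, "tz": 1, "turn": 0, "jaw": -1}, {"tx": -0.37, "ty": 0.15, "tz": 2.2, "turn": 0, "jaw": -1}, {"tx": -0.37, "ty": 0.15, "tz": 3.5, "turn": 0, "jaw": -1}, {"tx": -0.37, "ty": 0.15, "tz": 3.8, "turn": 0, "jaw": -1}, {"tx": -0.37, "ty": 0.15, "tz": 3.8, "turn": 0, "jaw": -1}])

```text
time_s: 26.43
position: [0.4728, 0.4004, 0.0423]
tool_rot: [[-0.04, 0.999, -0.034], [0.999, 0.04, 0.006], [0.007, -0.034, -0.999]]
ft_force: [-0.4, 0.4, -0.5]
grip_width: 0.0091
```

```bash
python3 go.py .473 .401 .033 2.2
```

```text
tool cm [0.05 0.05 0.92] turn 0.1 | t 26.43 pos [0.4728 0.4004 0.0423] jawang 2.3 w 0.0091 q6 26.0 tilt [-0.0339  0.006 ] F [-0.4  0.4 -0.5]
```

>>> apply_moves(motion=[{"tx": 0, "ty": 0, "tz": 0.4, "turn": 0, "jaw": -1}, {"tx": 0, "ty": 0, "tz": 0.8, "turn": 0, "jaw": -1}, {"tx": 0, "ty": 0, "tz": 0.95, "turn": 0, "jaw": -1}, {"tx": 0, "ty": 0, "tz": 0.95, "turn": 0, "jaw": -1}])

```text
time_s: 26.77
position: [0.4727, 0.4004, 0.0333]
tool_rot: [[-0.04, 0.999, -0.033], [0.999, 0.04, 0.006], [0.008, -0.033, -0.999]]
ft_force: [-0.4, -1.0, 1.7]
grip_width: 0.0089
```

```bash
python3 go.py .473 .401 .033 2.2
```

```text
tool cm [0.05 0.03 0.03] turn 0.1 | t 26.77 pos [0.4727 0.4004 0.0333] jawang 2.3 w 0.0089 q6 26.0 tilt [-0.0331  0.0062] F [-0.4 -1.   1.7]
```

>>> apply_moves(motion=[{"tx": 0, "ty": 0, "tz": 0.05, "turn": 0, "jaw": -0.2}, {"tx": 0, "ty": 0, "tz": 0, "turn": 0, "jaw": -0.2}, {"tx": 0, "ty": 0, "tz": 0, "turn": 0, "jaw": -0.2}, {"tx": 0, "ty": 0, "tz": -1, "turn": 0, "jaw": -0.2}, {"tx": 0, "ty": 0, "tz": -4, "turn": 0, "jaw": -0.2}])

```text
time_s: 27.18
position: [0.4723, 0.3993, 0.0706]
tool_rot: [[-0.04, 0.998, -0.04], [0.999, 0.04, 0.003], [0.004, -0.04, -0.999]]
ft_force: [-0.6, -0.3, 1.2]
grip_width: 0.034
```

>>> apply_moves(motion=[{"tx": 0, "ty": 0, "tz": -4, "turn": 0, "jaw": 0}, {"tx": 0, "ty": 0, "tz": -8, "turn": 0, "jaw": 0}, {"tx": 0, "ty": 0, "tz": -12, "turn": 0, "jaw": 0}, {"tx": 0, "ty": 0, "tz": -16, "turn": 0, "jaw": 0}, {"tx": 0, "ty": 0, "tz": -16, "turn": 0, "jaw": 0}])

```text
time_s: 27.6
position: [0.4807, 0.3999, 0.24]
tool_rot: [[-0.04, 0.999, -0.026], [0.999, 0.04, 0.01], [0.011, -0.026, -1.0]]
ft_force: [0.4, 0.3, 0.3]
grip_width: 0.0426
```

```bash
python3 go.py .5 .1 .25 0;python3 - <<'E'
from h import *
snap("wrist","w18")
rect(pts(["w18"],.42,.53,.35,.46,.030,.045),"A fin in tray")
rect(pts(["w18"],.43,.525,.36,.44,.0065,.012),"foot")
E
```

```text
tool cm [-30.03   0.7   -1.34] turn 2.3 | t 27.6 pos [0.4807 0.3999 0.24  ] jawang 2.3 w 0.0426 q6 26.0 tilt [-0.0263  0.0098] F [0.4 0.3 0.3]
A fin in tray: n=567 c=(0.4725,0.4003) long=60.1 short=9.6 ang=-87.8 zmed=0.0349 zmean mean=(0.4726,0.4012)
foot: n=556 c=(0.4917,0.4197) long=29.6 short=23.2 ang=2.3 zmed=0.0080 zmean mean=(0.4913,0.4195)
```

>>> apply_moves(motion=[{"tx": -4, "ty": 0, "tz": 0, "turn": 0, "jaw": 0}, {"tx": -8, "ty": 0, "tz": 0, "turn": 0, "jaw": 0}, {"tx": -12, "ty": 0, "tz": 0, "turn": 0, "jaw": 0}, {"tx": -16, "ty": 0, "tz": 0, "turn": 0, "jaw": 0}, {"tx": -20, "ty": 0, "tz": 0, "turn": 0, "jaw": 0}])

```text
time_s: 28.07
position: [0.4869, 0.1979, 0.2336]
tool_rot: [[-0.04, 0.999, -0.033], [0.999, 0.041, 0.007], [0.008, -0.032, -0.999]]
ft_force: [0.8, -0.0, -0.1]
grip_width: 0.0423
```

>>> apply_moves(motion=[{"tx": -4, "ty": 1, "tz": 0, "turn": 0, "jaw": 0}, {"tx": -8, "ty": 2, "tz": 0, "turn": 0, "jaw": 0}, {"tx": -12, "ty": 3, "tz": 0, "turn": 0, "jaw": 0}, {"tx": -12, "ty": 3, "tz": 0, "turn": 0, "jaw": 0}, {"tx": -12, "ty": 3, "tz": 0, "turn": 0, "jaw": 0}])

```text
time_s: 28.48
position: [0.5217, 0.0773, 0.231]
tool_rot: [[-0.036, 0.999, -0.034], [0.999, 0.037, 0.007], [0.008, -0.034, -0.999]]
ft_force: [-0.7, 1.8, -0.2]
grip_width: 0.0428
```

```bash
python3 - <<'E'
from h import *
im,d,p=snap("wrist","w19");cv2.imwrite("pics/w19.png",im[:,:,::-1]);s=telemetry.observe();print(s["position"],s["time_s"])
rect(pts(["w19"],.52,.64,-.175,-.065,.062,.07),"rocker top")
rect(pts(["w19"],.5,.63,-.045,.04,.066,.078),"breakertop")
rect(pts(["w19"],.5,.63,-.045,.04,.046,.085),"breaker")
rect(pts(["w19"],.642,.75,-.1,.09,.044,.052),"strip top")
rect(pts(["w19"],.5,.62,.04,.15,.050,.06),"lamp")
E
```

```text
[0.52139121 0.07870612 0.23110437] 28.5333
rocker top: n=648 c=(0.5665,-0.1113) long=39.4 short=24.1 ang=3.9 zmed=0.0646 zmean mean=(0.5658,-0.1101)
breakertop: n=524 c=(0.5532,-0.0145) long=36.0 short=19.7 ang=-87.0 zmed=0.0727 zmean mean=(0.5508,-0.0107)
breaker: n=1771 c=(0.5660,-0.0140) long=84.1 short=36.8 ang=4.4 zmed=0.0527 zmean mean=(0.5525,-0.0096)
strip top: n=1151 c=(0.6582,-0.0062) long=82.3 short=16.5 ang=-85.6 zmed=0.0469 zmean mean=(0.6576,-0.0043)
lamp: n=1761 c=(0.5584,0.0903) long=44.7 short=44.7 ang=3.0 zmed=0.0525 zmean mean=(0.5583,0.0908)
```

View pics/w19.png

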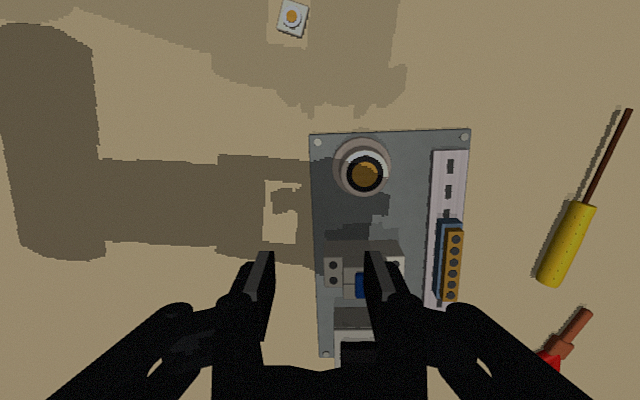

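```bash
python3 -c "
from rig import close_job
print(close_job())"
```

```text
the job is handed in; nothing more can be done
None
```

All five parts are placed and the job is handed in, at about 28.5 s of the 144 s allowed. I viewed 9 pictures, and nothing was touched after the last check. The hand-in returned no verdict.

| Part | Last camera check | Target |
|---|---|---|
| Breaker | centre (0.566, −0.014), turned about 4°, flat on the board | midpoint (0.5665, −0.0147), board at 4.3° |
| Strip | centre (0.658, −0.006), turned within 1° of the rail, top at its correct height | rail middle (0.658, −0.008) |
| Switch | (0.574, −0.119), turned 3.9°, top about 66 mm above the table, so the plate is on the rim | box (0.574, −0.119), 4.3° |
| Left bracket | fin about 4 mm from its tray's centre, foot flat on the tray floor, standing | left-hand tray |
| Right bracket | fin about 4 mm from its tray's centre, foot flat on the tray floor, standing | right-hand tray |

No check failed. In the final overview the fingers hid part of the switch and of the breaker's middle, so the switch figures come from the view right after it was released. The breaker's centre agreed in both views. I checked each bracket once, right after release.

The tool drifted about 2° off vertical during the job. The wrist force readings between moves stayed at 10 N or below.

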